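Sort the watchmaker's bench into its trays

ROBOT

A 6-joint arm with a two-finger parallel gripper is mounted at the origin on the work surface. World frame = base frame: x ahead of the robot, y to its left, z up, the work surface at z = 0. Lengths are in m, angles in rad, forces in N, time in s.
With the tool pointing down it reaches from about 0.375 to 0.925 m from the base axis. Payload 5.7 kg.
Tool frame: the origin (TCP) lies on the centre line of the jaws, within the pads' length; the fingertips stand 11 mm ahead of it and the grasp point (between the pads) lies 8 mm behind it; z points along the fingers, y is the direction in which the jaws open and shut (so a half turn about z gives the same grasp; the last joint's range is limited). The gripper opens to 88 mm and grips with 3 to 60 N. Pads are 20 mm wide; open, the fingers measure 115 mm over their backs; the gripper's body (75 mm by 178 mm) begins 61 mm behind the grasp point.
Start: joints at [1.231, 0.359, 1.51, -0, 1.272, -0.115], TCP at [0.134, 0.585, 0.199] pointing down, gripper open.
Joint ranges: [-2.97, 2.97], [-1.01, 2.36], [0.21, 2.38], [-0.96, 4.11], [0.2, 2.71], [-2.98, 2.98]. Speed limits (rad/s): [2.39, 2.39, 3.14, 3.14, 3.14, 3.14].

INTERFACE

Orientations are given as a unit quaternion [w, x, y, z].
In Python, from workcell import env, capture, calibration gives the robot as it stands. The module is installed in compiled form; this text tells all that it offers.
- The arm moves only by the tool move_arm, never from a script. Its argument "series" is a list that holds one entry, the list of rows, each a list of 7 numbers: the shift along the tool's x, y, z in mm, then the turn, a rotation vector about the tool's x, y, z in rad, then the opening, from 0 (shut) to 1 (fully open). In form: [[[tx, ty, tz, rx, ry, rz, claw], ...]]. A call has exactly 5 rows; each row shifts and turns the pose as measured when the row begins, along the tool's axes as they then stand; what a row does not reach is not made up. A row lasts 1/8 s, in which the tool goes at most 62.5 mm and 10.7 degrees, less where a joint would pass 70% of its speed; a pose out of reach is approached as far as the arm can. A call with a gripper value outside its range is refused whole. The fingers move at their own pace and stop on an object; "grip_force" is the grip in N (left out, the last holds). Time passes only in rows, so rows that do not move let the fingers close, or fill a call up. It gives the time, the measured TCP pose, the force and the opening at its end, in the units of the state.
- env.sense(): the state, without advancing time (a new reading comes with each control period).
- capture(name): name is "scene" or "top" or "wrist"; returns (picture, depth): 420x560x3 uint8, red, green, blue; 420x560 float32, m along the optical axis (not along the pixel's ray), 0 where there is no reading.
- calibration(name): a dict with "fx", "fy", "cx", "cy" (pixels), "origin" and "rotation" of the camera in the world; the wrist camera has in their place "T_tool_cam" (4x4, takes a point from camera to tool coordinates, whose origin is the TCP and whose axes are the flange's). Camera axes: x right, y down, z forward; pixel columns grow to the right and rows downward; lengths in m; the calibration is good to about 2 mm. A picture is of the moment at which its call begins: read the wrist's pose just before it. calibration takes no time and is no camera call.
- env.close_job(): hands the job in, once; it reports no verdict.
The state is a dict: "time_s": time; "joint_pos": joint angles; "dq": joint speeds; "joint_efforts": joint torques, N m; "position": TCP position; "tcp_rot": TCP orientation; "wrist_force": force on the tool from outside, world axes, zero at the start; "ft_torque": the same for the moment, N m; "gripper_width": finger opening in m.
Only numpy, scipy, OpenCV 4.12 (cv2) and the standard library are available. Lean on these libraries where they do the work, as an engineer would, in place of code of your own. Each camera call takes 0.05 s, during which the arm holds its last target.

TASK

Clear the watchmaker's bench by sorting the five loose things: both press dies into the round dish, both movement holders into the long narrow tray, and the pocket watch, dial up, into the middle of the square tray. Set each one down gently (no dropping) so that it lies flat and the right way up on the floor of its tray, not on another piece or on a rim. Leave the loupe and the screwdriver where they are.

Things in the scene. Friction and masses are not known exactly. Their poses are not given: they have to be found in the camera images.
- die_large: Large press die, loose: bare aluminium stepped disc, a flange 40 mm across and 12 mm thick with a central round hub 18 mm across rising from 12 to 30 mm. 55 g. Origin at the centre of its underside; its z axis points up. Lift it by the hub.
- die_small: Small press die, loose: like the large one, but with a flange 28 mm across (12 mm thick, same hub 18 mm across, 30 mm high in all). 32 g. Origin at the centre of its underside; its z axis points up. Lift it by the hub.
- holder_long: Long movement holder, loose: a little metal vice, body 70 mm long (x), 20 wide (y), 24 high, plus a brass thumb-screw 10 mm across sticking out 8 mm more at +x. Base rail 10 mm high; on it, up to 24 mm, a middle block 26 mm long and two end jaws 10 mm long, sides flush. 150 g. Origin at the centre of the body's underside; x along its length, z up. Grip it across y at the middle.
- holder_short: Short movement holder, loose: the same kind, body 50 mm long (x) by 20 mm wide (y) and 24 mm high, middle block 20 mm long, thumb-screw another 8 mm at +x. 110 g. Origin at the centre of the body's underside; x along its length, z up.
- watch: Pocket watch, loose, lying face (white dial) up: round steel case 46 mm across and 14 mm thick, its upright side band from 4 to 10 mm high; crown and bow stick out at +x to 39 mm from the centre. 90 g. Origin at the centre of the case's underside; z out of the dial. Grip it across y, round the case.
- dish: Round white plastic dish, fixed: the place for press dies. Inside 110 mm across, outside 116 mm; floor 4 mm above the bench, rim 12 mm above the bench. Origin at the centre of its underside; z up.
- long_tray: Long narrow wooden tray, fixed: the place for movement holders. Inside 64 mm (x) by 180 mm (y), walls 3 mm thick; floor 4 mm above the bench, walls' top 12 mm above the bench. Origin at the centre of its underside; long side along its y, z up.
- pad_tray: Square wooden tray with a flat, rigid grey-covered floor, fixed: the place for the watch. Inside 100 by 100 mm, walls 3 mm thick; floor 5 mm above the bench, walls' top 10 mm above the bench. Origin at the centre of its underside; z up.
- loupe: Bystander: black eye loupe standing on the bench, 36 mm across at the foot, 32 mm high, loose. Origin at the centre of its underside.
- screwdriver: Bystander: screwdriver with a black handle, about 130 mm long, lying loose on the bench along its x. Origin about mid-length.

How it is judged:
By the outcome, as a careful person would: the job done as asked, in the order asked, and still so for the second after the job is handed in, with the robot touching nothing.
It also fails if it takes over 112 s, if anything falls off the work surface, if the arm or the gripper's body presses on something with over 40 N, if the wrist force passes 120 N, or if a joint passes its speed limit or range.

## Working session

There is one attempt and no reset: what is moved stays moved. The work goes in short steps, Python scripts to look and compute and a tool call to move; the robot and the scene stay as the last step left them, time stands still between calls to the robot, and variables do not carry over. Pictures are saved under pics/ and viewed, and the job is handed in when it is done.

Besides the shell and the picture viewer there is one more tool, called after "Emit:" as name(argument=value, ...) on one line, values as JSON. move_arm: Moves the arm, as the interface text tells. Its arguments: {"type":"object","properties":{"series":{"type":"array","items":{"type":"array","items":{"type":"array","items":{"type":"number"}}}},"grip_force":{"type":"number"}},"required":["series"]}

```bash
mkdir -p pics; cat > h.py <<'E'
import numpy as np,cv2
from workcell import env,capture,calibration
from scipy.spatial.transform import Rotation as R
def snap(n,f):
    p,d=capture(n); cv2.imwrite('pics/'+f+'.png',p[:,:,::-1]); np.savez('pics/'+f+'.npz',p=p,d=d); return p,d
def world(cal,d,u,v):
    z=d[v,u]; c=np.array([(u-cal['cx'])/cal['fx']*z,(v-cal['cy'])/cal['fy']*z,z])
    return np.array(cal['rotation'])@c+np.array(cal['origin'])
E
python3 - <<'E'
from h import *
print(env.sense())
for n in ['top','scene']:
    snap(n,n+'0'); print(calibration(n))
print(calibration('wrist'))
E
```

```text
{'time_s': 0.0, 'joint_pos': array([ 1.23091034e+00,  3.59480551e-01,  1.51141377e+00, -3.93745348e-05,
        1.27248429e+00, -1.15088582e-01]), 'dq': array([ 0.00027432, -0.00098364, -0.00084262,  0.00089149,  0.00126287,
       -0.00046485]), 'joint_efforts': array([ 1.62436274e-03, -5.15393186e+01, -2.70731038e+01,  6.73984154e-02,
        3.52124067e-02, -1.31018396e-04]), 'position': array([0.1335192 , 0.58421589, 0.19773129]), 'tcp_rot': array([-1.83065201e-04,  1.12156379e-01,  9.93690167e-01, -8.74212272e-04]), 'wrist_force': array([-0.1704963 ,  0.94334729, -0.5182945 ]), 'ft_torque': array([-0.05073371,  0.00104988,  0.03775528]), 'gripper_width': 0.08819651692998513}
{'fx': 452.28510458804453, 'fy': 452.28510458804453, 'cx': 283.3250019630169, 'cy': 213.4514063732882, 'origin': array([0.38044418, 0.01496091, 1.12600764]), 'rotation': array([-0.05743715,  0.71118485, -0.69810909,  0.05967231])}
{'fx': 416.2805745640543, 'fy': 416.2805745640543, 'cx': 285.810806196335, 'cy': 205.02517655852864, 'origin': array([0.88319856, 0.54096842, 0.57413412]), 'rotation': array([-0.11264903,  0.21678545,  0.87903037, -0.40941405])}
{'fx': 339.8851673430354, 'fy': 339.8851673430354, 'cx': 277.90324671532005, 'cy': 208.57546997010675, 'T_tool_cam': array([[ 2.34921008e-05, -9.58610947e-01, -2.84719252e-01,
         7.86652236e-02],
       [ 9.99999970e-01,  9.13641059e-05, -2.25100802e-04,
         4.75702783e-05],
       [ 2.41797213e-04, -2.84719238e-01,  9.58610921e-01,
        -1.84986391e-01],
       [ 0.00000000e+00,  0.00000000e+00,  0.00000000e+00,
         1.00000000e+00]])}
```

View pics/top0.png

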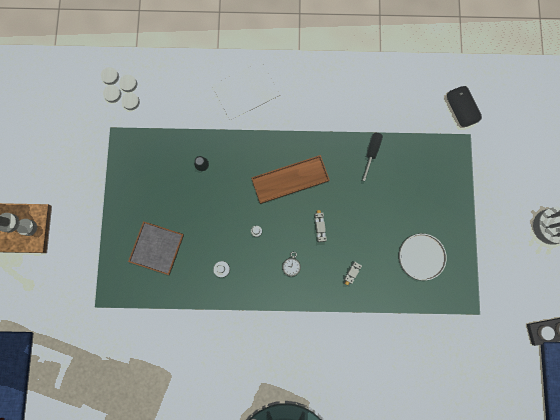

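View pics/scene0.png

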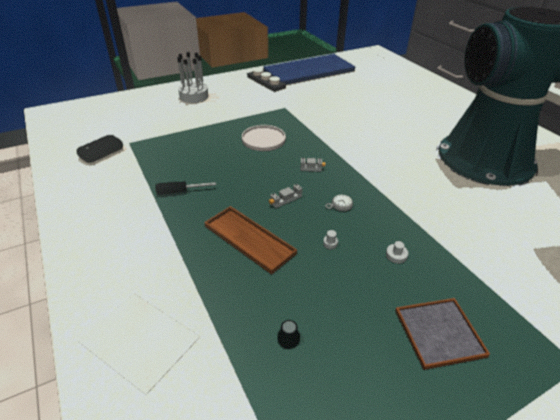

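The top view shows small die (256,231), large die (221,269), watch (291,267), long holder (321,226), short holder (353,273), dish (422,257), long tray (290,180), pad tray (157,248), loupe (201,163) and screwdriver (372,157). I can't see the arm in it. Next I'll enlarge it and measure.

```bash
cat >> h.py <<'E'
def q2m(q): q=np.asarray(q,float); return R.from_quat([q[1],q[2],q[3],q[0]]).as_matrix() if q.size==4 else q
def cam(n,s=None):
    c=calibration(n)
    if n=='wrist':
        s=s or env.sense(); T=np.array(c['T_tool_cam']); Rt=q2m(s['tcp_rot'])
        return dict(K=(c['fx'],c['fy'],c['cx'],c['cy']),R=Rt@T[:3,:3],o=Rt@T[:3,3]+s['position'])
    return dict(K=(c['fx'],c['fy'],c['cx'],c['cy']),R=q2m(c['rotation']),o=np.array(c['origin']))
def proj(c,p):
    q=c['R'].T@(np.asarray(p,float)-c['o']); fx,fy,cx,cy=c['K']; return np.array([fx*q[0]/q[2]+cx,fy*q[1]/q[2]+cy])
def at(c,u,v,z):  # ray to plane z
    fx,fy,cx,cy=c['K']; r=c['R']@np.array([(u-cx)/fx,(v-cy)/fy,1.]); t=(z-c['o'][2])/r[2]; return c['o']+t*r
def cloud(c,d):
    fx,fy,cx,cy=c['K']; v,u=np.mgrid[:d.shape[0],:d.shape[1]]
    P=np.stack([(u-cx)/fx*d,(v-cy)/fy*d,d],-1); return P@c['R'].T+c['o']
E
python3 - <<'E'
from h import *
c=cam('top'); z=np.load('pics/top0.npz'); p,d=z['p'],z['d']
print(proj(c,[0,0,0]),proj(c,[.134,.585,.2]))
print(c['R'],cam('scene')['R'])
W=cloud(c,d)
for n,u,v in [('ds',256,231),('dl',221,269),('watch',291,267),('hl',321,226),('hs',353,273),('dish',422,257),('ltray',290,180),('pad',157,248),('loupe',201,163),('bench',300,130),('bench2',120,295)]: print(n,W[v,u].round(4))
x=p[200:300,110:460][:,:,::-1]; 
cv2.imwrite('pics/a.png',cv2.resize(p[195:295,190:390][:,:,::-1],None,fx=4,fy=4,interpolation=cv2.INTER_CUBIC))
h=np.clip((W[...,2]+.01)*5000,0,255).astype(np.uint8); cv2.imwrite('pics/hgt.png',h)
E
```

```text
[284.52330473 455.71847498] [-16.96218648 413.29916533]
[[ 0.01816583 -0.9861144   0.16507088]
 [-0.99982403 -0.01868934 -0.00161869]
 [ 0.00468128 -0.16501243 -0.98628038]] [[-0.88062853  0.2888818  -0.37555386]
 [ 0.47336219  0.5707684  -0.67093343]
 [ 0.02053382 -0.76861612 -0.63938066]]
ds [0.5193 0.0791 0.0292]
dl [0.4255 0.1603 0.0321]
watch [ 0.4342 -0.008   0.014 ]
hl [ 0.5356 -0.0802  0.0225]
hs [ 0.4221 -0.158   0.0241]
dish [ 4.656e-01 -3.337e-01  2.000e-04]
ltray [ 0.6554 -0.0023  0.0021]
pad [0.4755 0.325  0.0032]
loupe [0.6877 0.2212 0.0308]
bench [ 0.7904 -0.0263 -0.0009]
bench2 [ 0.3591  0.4096 -0.0019]
```

View pics/a.png

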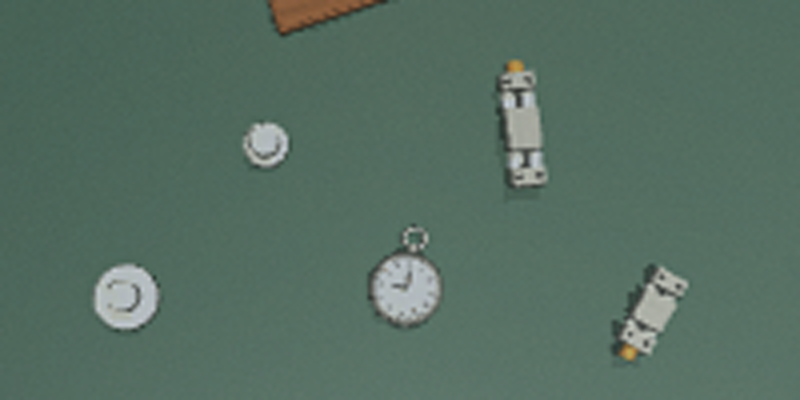

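View pics/hgt.png

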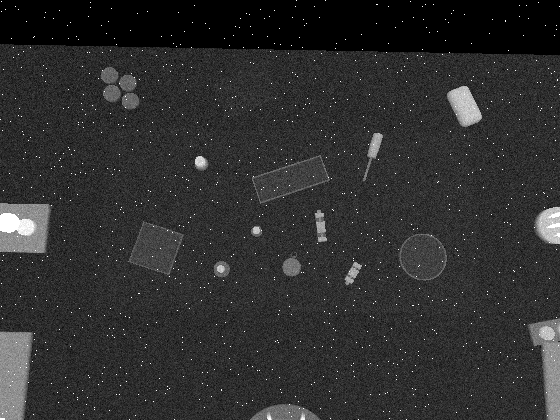

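The enlarged crop separates all five pieces. Long holder's screw points up-image, short holder's down-left, and the watch crown is up. I'll enlarge the trays next.

```bash
python3 - <<'E'
from h import *
z=np.load('pics/top0.npz'); p=z['p'][:,:,::-1]
def cr(u,v,w,h,s): return cv2.resize(p[v:v+h,u:u+w],None,fx=s,fy=s,interpolation=cv2.INTER_CUBIC)
a=cr(245,150,95,60,4); b=cr(120,215,70,65,4); c=cr(390,225,70,65,4)
im=np.zeros((520,660,3),np.uint8); im[:240,:380]=a; im[250:510,:280]=b; im[250:510,290:570]=c
cv2.imwrite('pics/trays.png',im)
E
```

```text
(no output)
```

View pics/trays.png

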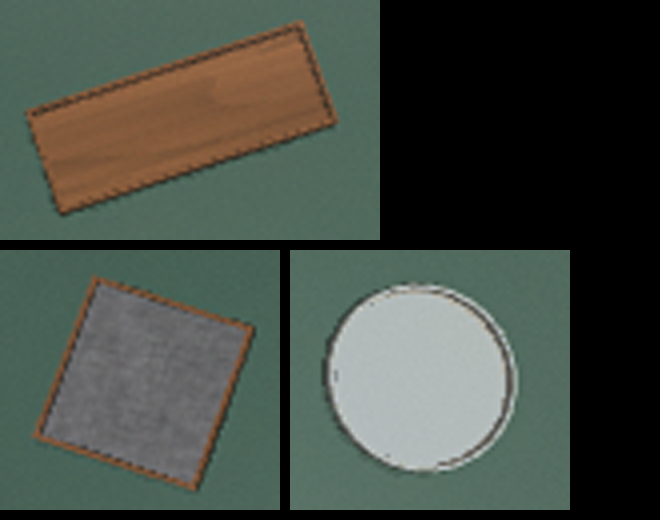

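Corners read off the crop: long tray (27,113),(302,21),(338,122),(61,215). Pad tray, with 250 taken off the rows: (95,28),(254,77),(198,240),(37,186). The dish rim spans columns 325 to 517 and rows 284 to 472.

```bash
python3 - <<'E'
from h import *
c=cam('top')
f=lambda x,y,o,z: at(c,o[0]+(x+.5)/4-.5,o[1]+(y+.5)/4-.5,z)
def pr(n,P): print(n,np.round(P,4))
for n,L,o,z in [('lt',[(27,113),(302,21),(338,122),(61,215)],(245,150),.012),('pad',[(95,28),(254,77),(198,240),(37,186)],(120,215),.010)]:
    P=np.array([f(*q,o,z)[:2] for q in L]); pr(n,P.mean(0)); e=np.roll(P,-1,0)-P
    print(np.linalg.norm(e,axis=1).round(4),np.degrees(np.arctan2(e[:,1],e[:,0])).round(1))
pr('dish',f(131,128,(390,225),.012)); pr('dish diam',f(227,128,(390,225),.012)-f(35,128,(390,225),.012))
o=(190,195)
pr('ds',f(266,145,o,.012));pr('dl',f(127,297,o,.012))
w=f(405,289,o,.012);b=f(415,238,o,.007);pr('watch',w);print('ang',np.degrees(np.arctan2(*(b-w)[[1,0]])),np.linalg.norm((b-w)[:2]))
for n,a,m,e in [('hl',(515,66),(522,129),(528,185)),('hs',(628,353),(656,307),(673,270))]:
    A=f(*a,o,.02);M=f(*m,o,.024);E=f(*e,o,.024); pr(n,M); v=(A-E);print('ang',np.degrees(np.arctan2(v[1],v[0])),np.linalg.norm(v[:2]))
E
```

```text
lt [ 0.6557 -0.0028]
[0.185  0.0697 0.1847 0.0692] [ -69.9 -160.7  110.    19.6]
pad [0.4757 0.3253]
[0.1046 0.1048 0.1053 0.1027] [-106.   164.1   72.9  -16.3]
dish [ 0.4656 -0.3311  0.012 ]
dish diam [ 0.0022 -0.1183  0.    ]
ds [0.5218 0.0798 0.012 ]
dl [0.4266 0.1621 0.012 ]
watch [ 0.4346 -0.0078  0.012 ]
ang -10.369147027132088 0.032211057639513346
hl [ 0.5331 -0.0779  0.024 ]
ang 6.158477256748514 0.07484465894857174
hs [ 0.426  -0.1596  0.024 ]
ang 151.74696228073995 0.057059134649622006
```

Sizes agree with the description (tray 185x70, pad 105, dish about 117 mm). Next is a planning helper, then I'll go over the large die.

```bash
cat >> h.py <<'E'
def plan(tgt,psi,n=5,s=None):
    s=s or env.sense(); p=np.array(s['position']); Rm=q2m(s['tcp_rot'])
    a=np.radians(psi); Rt=np.array([[np.cos(a),np.sin(a),0],[np.sin(a),-np.cos(a),0],[0,0,-1]])
    rv=R.from_matrix(Rm.T@Rt).as_rotvec(); d=np.array(tgt)-p
    print('t',round(s['time_s'],2),'pos',p.round(4),'psi',np.degrees(np.arctan2(Rm[1,0],Rm[0,0])).round(1),'w',round(s['gripper_width'],4),'F',np.round(s['wrist_force'],1),'q6',s['joint_pos'][5].round(2))
    print('total mm',(Rm.T@d*1000).round(1),'rv',rv.round(3))
    for k in range(n):
        Rk=Rm@R.from_rotvec(rv*k/n).as_matrix(); print((Rk.T@d/n*1000).round(1),(rv/n).round(3))
E
python3 -c "
from h import *
plan([.4266,.1621,.12],180,10)"
```

```text
t 0.1 pos [0.1335 0.5843 0.1978] psi 167.1 w 0.0879 F [-1.   0.6  0.1] q6 -0.12
total mm [-379.8 -346.1   78.3] rv [-0.002 -0.    -0.225]
[-38.  -34.6   7.8] [-0.    -0.    -0.022]
[-37.2 -35.5   7.8] [-0.    -0.    -0.022]
[-36.4 -36.3   7.8] [-0.    -0.    -0.022]
[-35.6 -37.1   7.8] [-0.    -0.    -0.022]
[-34.7 -37.9   7.8] [-0.    -0.    -0.022]
[-33.9 -38.7   7.8] [-0.    -0.    -0.022]
[-33.  -39.4   7.8] [-0.    -0.    -0.022]
[-32.1 -40.1   7.8] [-0.    -0.    -0.022]
[-31.2 -40.9   7.8] [-0.    -0.    -0.022]
[-30.2 -41.5   7.8] [-0.    -0.    -0.022]
```

Emit:
move_arm(series=[[[-38,-35,8,0,0,-0.022,1],[-37,-35.5,8,0,0,-0.022,1],[-36.5,-36,8,0,0,-0.022,1],[-35.5,-37,8,0,0,-0.022,1],[-35,-38,8,0,0,-0.022,1]]], grip_force=20)

```text
time_s: 0.72
position: [0.2825, 0.3704, 0.1557]
tcp_rot: [-0.0, 0.052, 0.999, -0.0]
wrist_force: [0.7, 0.8, -0.4]
gripper_width: 0.088
```

Emit:
move_arm(series=[[[-34,-39,8,0,0,-0.022,1],[-33,-39.5,8,0,0,-0.022,1],[-32,-40,8,0,0,-0.022,1],[-31,-41,8,0,0,-0.022,1],[-30,-41,8,0,0,-0.022,1]]])

```text
time_s: 1.35
position: [0.4337, 0.1531, 0.1142]
tcp_rot: [-0.0, -0.005, 1.0, -0.0]
wrist_force: [0.7, 0.4, 1.1]
gripper_width: 0.0878
```

```bash
python3 -c "
from h import *
plan([.4266,.1621,.12],180,1)"
```

```text
t 1.35 pos [0.4337 0.1531 0.1142] psi -179.4 w 0.0878 F [0.7 0.4 1.1] q6 -1.39
total mm [ 7.1  9.1 -5.8] rv [-0.   -0.    0.01]
[ 7.1  9.1 -5.8] [-0.   -0.    0.01]
```

```bash
python3 -c "
from h import *
s=env.sense();c=cam('wrist',s);p,d=snap('wrist','w1'); np.savez('pics/w1c.npz',R=c['R'],o=c['o'],K=c['K'])
print(s['joint_pos'].round(3), proj(c,[.4266,.1621,.03]),proj(c,[.4266,.1621,.012]))"
```

```text
[ 0.189  0.264  1.904 -0.     0.973 -1.391] [288.87594808 198.82750264] [288.24162196 193.50776069]
```

View pics/w1.png

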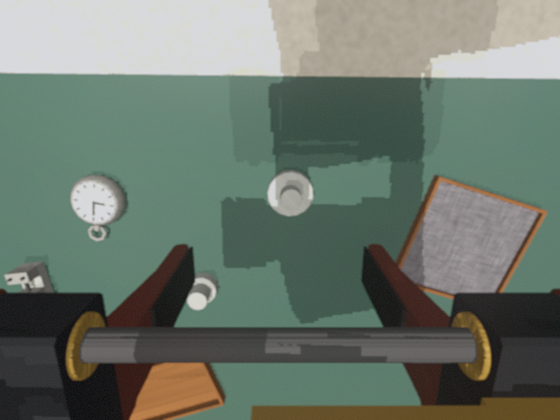

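The wrist view shows the large die's hub top at (291,197), against (289,199) predicted. The small die is at (201,296) and the watch at (98,200).

```bash
python3 -c "
from h import *
z=np.load('pics/w1c.npz');c=dict(R=z['R'],o=z['o'],K=z['K'])
P=at(c,291,197,.03);print(P,at(c,290,192.5,.012),'small',at(c,198,300,.03),'watch',at(c,98,200,.013), at(c,97,233,.007),'pad corners')
for q in [(439,178),(545,211)]: print(at(c,*q,.01))
T=(P[:2]+at(c,290,192.5,.012)[:2])/2
plan([*T,.026],180,4)"
```

```text
[0.42503734 0.16380781 0.03      ] [0.42568339 0.16361163 0.012     ] small [0.52134219 0.08228501 0.03      ] watch [ 0.43379928 -0.00368664  0.013     ] [ 0.46681339 -0.01229098  0.007     ] pad corners
[0.41202677 0.29220357 0.01      ]
[0.44087805 0.39074569 0.01      ]
t 1.4 pos [0.4377 0.1489 0.1136] psi -179.5 w 0.0879 F [ 3.5 -3.5 -1.4] q6 -1.4
total mm [12.4 15.2 87.5] rv [-0.003  0.003  0.01 ]
[ 3.1  3.8 21.9] [-0.001  0.001  0.002]
[ 3.1  3.8 21.9] [-0.001  0.001  0.002]
[ 3.1  3.8 21.9] [-0.001  0.001  0.002]
[ 3.1  3.7 21.9] [-0.001  0.001  0.002]
```

Emit:
move_arm(series=[[[6,7.5,20,0,0,0.005,0.6],[6,7.5,20,0,0,0.005,0.6],[0,0,20,0,0,0,0.6],[0,0,8,0,0,0,0.6],[0,0,0,0,0,0,0.6]]])

```text
time_s: 2.02
position: [0.4267, 0.1619, 0.0433]
tcp_rot: [0.001, 0.004, 1.0, -0.002]
wrist_force: [-0.3, -0.0, -0.3]
gripper_width: 0.0529
```

```bash
python3 -c "
from h import *
plan([.4254,.1637,.026],180,2)"
```

```text
t 2.02 pos [0.4267 0.1619 0.0433] psi 179.6 w 0.0529 F [-0.3 -0.  -0.3] q6 -1.35
total mm [ 1.3  1.9 17.3] rv [-0.003  0.002 -0.007]
[0.7 0.9 8.6] [-0.002  0.001 -0.004]
[0.6 0.9 8.6] [-0.002  0.001 -0.004]
```

Emit:
move_arm(series=[[[1.3,2,9,-0.003,0.002,-0.007,0.6],[0,0,8,0,0,0,0.6],[0,0,0,0,0,0,0.1],[0,0,0,0,0,0,0.1],[0,0,0,0,0,0,0.1]]])

```text
time_s: 2.65
position: [0.4267, 0.1644, 0.0266]
tcp_rot: [0.001, -0.0, 1.0, 0.0]
wrist_force: [0.6, 0.1, -0.4]
gripper_width: 0.0259
```

```bash
python3 -c "
from h import *
plan([.4254,.1637,.026],180,1)"
```

```text
t 2.65 pos [0.4267 0.1644 0.0266] psi -180.0 w 0.0259 F [ 0.6  0.1 -0.4] q6 -1.35
total mm [ 1.3 -0.7  0.6] rv [0.001 0.003 0.   ]
[ 1.3 -0.7  0.6] [0.001 0.003 0.   ]
```

Emit:
move_arm(series=[[[0,0,0,0,0,0,0],[0,0,0,0,0,0,0],[0,0,0,0,0,0,0],[0,0,-20,0,0,0,0],[0,0,-25,0,0,0,0]]])

```text
time_s: 3.28
position: [0.4251, 0.164, 0.0714]
tcp_rot: [-0.0, -0.0, 1.0, -0.0]
wrist_force: [0.4, 0.0, -0.2]
gripper_width: 0.0003
```

```bash
python3 -c "
from h import *
plan([.4396,-.3311,.08],180,10)"
```

```text
t 3.27 pos [0.4251 0.164  0.0714] psi -180.0 w 0.0003 F [ 0.4  0.  -0.2] q6 -1.35
total mm [ -14.3 -495.1   -8.5] rv [-0.    -0.001  0.   ]
[ -1.4 -49.5  -0.8] [-0. -0.  0.]
[ -1.4 -49.5  -0.9] [-0. -0.  0.]
[ -1.4 -49.5  -0.9] [-0. -0.  0.]
[ -1.4 -49.5  -0.9] [-0. -0.  0.]
[ -1.4 -49.5  -0.9] [-0. -0.  0.]
[ -1.4 -49.5  -0.9] [-0. -0.  0.]
[ -1.4 -49.5  -0.9] [-0. -0.  0.]
[ -1.4 -49.5  -0.9] [-0. -0.  0.]
[ -1.4 -49.5  -0.9] [-0. -0.  0.]
[ -1.4 -49.5  -0.9] [-0. -0.  0.]
```

The jaws shut to 0, so the grasp missed. I'll look before moving again.

```bash
python3 -c "
from h import *
s=env.sense();c=cam('wrist',s);p,d=snap('wrist','w2'); np.savez('pics/w2c.npz',R=c['R'],o=c['o'],K=c['K'])
print(proj(c,[.4254,.1637,.03]),proj(c,s['position']))
snap('top','top1')
z=np.load('pics/top1.npz')['p'][:,:,::-1]
a=cv2.resize(z[195:295,190:290],None,fx=4,fy=4);b=cv2.resize(p[:,:,::-1][150:350,180:380],None,fx=2,fy=2)
cv2.imwrite('pics/b.png',np.hstack([a,b]))"
```

```text
[277.32052954 224.51838156] [277.73251167 247.25734571]
```

View pics/b.png

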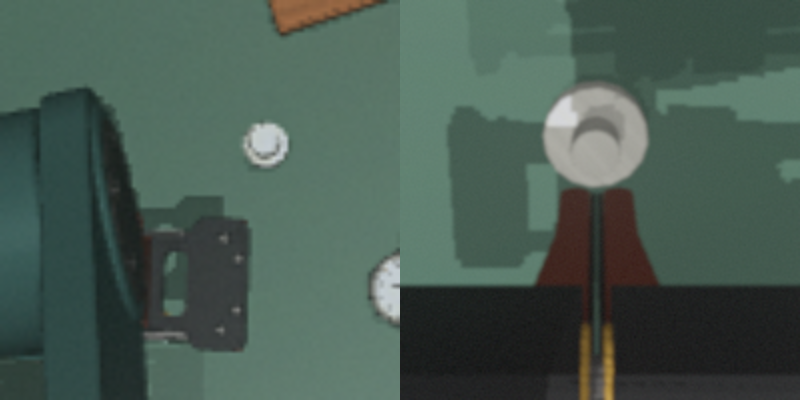

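View pics/w2.png

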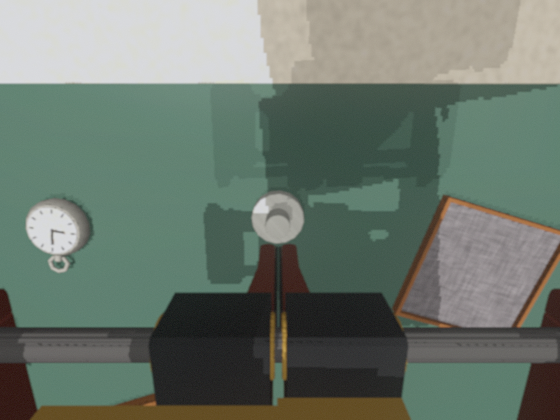

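```bash
python3 -c "
from h import *
z=np.load('pics/w2c.npz');c=dict(R=z['R'],o=z['o'],K=z['K']);d=np.load('pics/w2.npz')['d'];W=cloud(c,d)
s=env.sense();p=s['position'];print(p,q2m(s['tcp_rot']).round(3))
for e in (-.008,0,.011): print(e,proj(c,p-[0,0,e]),[proj(c,p-[dx,0,e]).round(1) for dx in(-.01,.01)])
for v in range(235,300,6): print(v,W[v,270].round(4),W[v,285].round(4),d[v,270])
print('hub',W[225,278],'flange',W[210,260],'bench',W[200,330])
"
```

```text
[0.42742197 0.16457258 0.0730434 ] [[-1.    -0.     0.005]
 [-0.     1.     0.001]
 [-0.005  0.001 -1.   ]]
-0.008 [278.68185408 257.76802936] [array([278.7, 273.9]), array([278.7, 241.2])]
0 [278.65811472 251.98731046] [array([278.6, 267.5]), array([278.7, 236. ])]
0.011 [278.62831388 244.73057744] [array([278.6, 259.6]), array([278.6, 229.4])]
235 [0.4338 0.1585 0.0287] [0.4336 0.1692 0.0291] 0.2431658
241 [0.4458 0.158  0.0104] [0.4456 0.1696 0.0108] 0.2640865
247 [0.4133 0.1602 0.099 ] [0.4132 0.1677 0.0992] 0.1699183
253 [0.4134 0.1603 0.1061] [0.4128 0.1675 0.1074] 0.16311716
259 [0.413  0.1605 0.1137] [0.4132 0.1674 0.1133] 0.15571676
265 [0.4131 0.1607 0.1198] [0.4129 0.1673 0.1202] 0.14989616
271 [0.4133 0.1608 0.1251] [0.4134 0.1672 0.1248] 0.14483678
277 [0.4136 0.1609 0.1298] [0.4133 0.1671 0.1305] 0.14042948
283 [0.413  0.161  0.1359] [0.4131 0.167  0.1357] 0.13441741
289 [0.4134 0.1611 0.1399] [0.413  0.1669 0.1406] 0.13075279
295 [0.3915 0.1622 0.1811] [0.392  0.166  0.1803] 0.08502095
hub [0.42651379 0.1641788  0.02783885] flange [0.42067622 0.15055525 0.01019784] bench [ 0.41578333  0.20491137 -0.00082474]
```

```bash
python3 -c "
from h import *
z=np.load('pics/w1c.npz');c=dict(R=z['R'],o=z['o'],K=z['K']);d=np.load('pics/w1.npz')['d'];W=cloud(c,d)
print('TCP .4337 .1531 .1142')
for v,u in [(247,186),(250,186),(255,185),(270,180),(300,165),(248,374),(252,376),(270,380),(255,192),(258,190)]: print(v,u,W[v,u].round(4))
img=np.load('pics/w1.npz')['p'][:,:,::-1][230:330,90:270];dd=np.clip((W[230:330,90:270,2])*1000,0,255).astype(np.uint8)
cv2.imwrite('pics/t.png',np.vstack([cv2.resize(img,None,fx=4,fy=4)[:300],cv2.resize(cv2.cvtColor(dd,cv2.COLOR_GRAY2BGR),None,fx=4,fy=4,interpolation=0)[:300]]))
"
```

```text
TCP .4337 .1531 .1142
247 186 [0.4224 0.1071 0.1416]
250 186 [0.4234 0.1074 0.143 ]
255 185 [0.424  0.1081 0.1476]
270 180 [0.4256 0.1091 0.1603]
300 165 [0.4274 0.1091 0.1822]
248 374 [0.422  0.2012 0.1416]
252 376 [0.4216 0.2005 0.1476]
270 380 [0.4235 0.1982 0.1629]
255 192 [0.428  0.1091 0.1388]
258 190 [0.4277 0.1091 0.1431]
```

View pics/t.png

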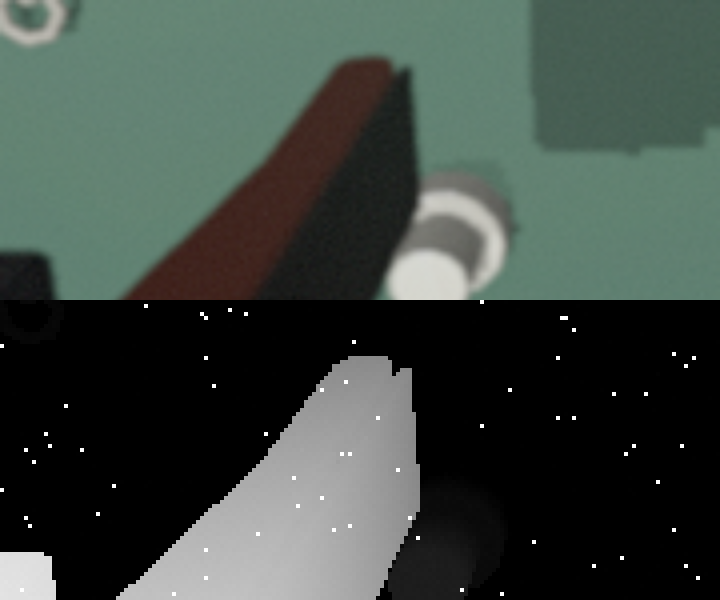

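The depth data explain the miss. The fingertips lie about 25 mm *behind* the reported TCP (z≈0.097 with TCP at 0.0714), not 11 mm ahead as stated. The pad gap (88 mm), the bench height (-1 mm) and the body position all fit this, so I'll work with tip_z = TCP_z + 0.0255 and watch the force on the way down.

Emit:
move_arm(series=[[[0,0,0,0,0,0,0.6],[0,0,0,0,0,0,0.6],[0,0,0,0,0,0,0.6],[0,0,25,0,0,0,0.6],[0,0,15,0,0,0,0.6]]])

```text
time_s: 4.0
position: [0.4272, 0.1645, 0.0306]
tcp_rot: [0.002, -0.0, 1.0, 0.0]
wrist_force: [0.8, -0.7, 0.5]
gripper_width: 0.0473
```

```bash
python3 -c "
from h import *
plan([.4257,.1639,-.010],180,3)"
```

```text
t 4.0 pos [0.4272 0.1645 0.0306] psi -180.0 w 0.0473 F [ 0.8 -0.7  0.5] q6 -1.35
total mm [ 1.6 -0.6 40.6] rv [0.001 0.004 0.   ]
[ 0.5 -0.2 13.5] [0.    0.001 0.   ]
[ 0.5 -0.2 13.5] [0.    0.001 0.   ]
[ 0.5 -0.2 13.5] [0.    0.001 0.   ]
```

Emit:
move_arm(series=[[[1,-0.5,14,0,0.003,0,0.6],[0.5,0,14,0,0,0,0.6],[0,0,9,0,0,0,0.6],[0,0,3,0,0,0,0.5],[0,0,0,0,0,0,0.2]]])

```text
time_s: 4.62
position: [0.4242, 0.1636, -0.0132]
tcp_rot: [-0.002, -0.0, 1.0, -0.0]
wrist_force: [0.8, -0.2, -0.0]
gripper_width: 0.0375
```

```bash
python3 -c "
from h import *
plan([.4257,.1639,-.010],180,1)
s=env.sense();c=cam('wrist',s);p,d=snap('wrist','w3')"
```

```text
t 4.62 pos [ 0.4242  0.1636 -0.0132] psi -180.0 w 0.0375 F [ 0.8 -0.2 -0. ] q6 -1.36
total mm [-1.5  0.3 -3.2] rv [-0.    -0.003  0.   ]
[-1.5  0.3 -3.2] [-0.    -0.003  0.   ]
```

View pics/w3.png

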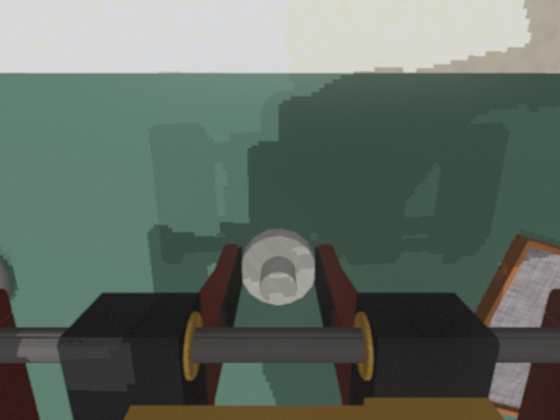

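The fingers now straddle the hub (277,280) with no contact force. I'll raise 3 mm and close.

Emit:
move_arm(series=[[[-1,0,-3.5,0,-0.003,0,0.3],[0,0,0,0,0,0,0.1],[0,0,0,0,0,0,0],[0,0,0,0,0,0,0],[0,0,0,0,0,0,0]]])

```text
time_s: 5.3
position: [0.4263, 0.1639, -0.0081]
tcp_rot: [0.001, -0.0, 1.0, 0.0]
wrist_force: [-0.4, 0.7, -0.4]
gripper_width: 0.0371
```

```bash
python3 -c "
from h import *
plan([.4257,.1639,-.010],180,1)"
```

```text
t 5.3 pos [ 0.4263  0.1639 -0.0081] psi -180.0 w 0.0371 F [-0.4  0.7 -0.4] q6 -1.36
total mm [0.6 0.  1.9] rv [0.001 0.003 0.   ]
[0.6 0.  1.9] [0.001 0.003 0.   ]
```

```bash
python3 -c "
from h import *
s=env.sense();c=cam('wrist',s);p,d=snap('wrist','w4');W=cloud(c,d)
cv2.imwrite('pics/w4c.png',cv2.resize(p[:,:,::-1][210:330,190:370],None,fx=4,fy=4))
for v in range(225,300,6): print(v,[ (u,*W[v,u].round(4)) for u in (232,250,278,305,325)])
"
```

```text
225 [(232, np.float64(0.4098), np.float64(0.1386), np.float64(-0.0005)), (250, np.float64(0.4094), np.float64(0.1486), np.float64(0.0007)), (278, np.float64(0.41), np.float64(0.164), np.float64(-0.0011)), (305, np.float64(0.4098), np.float64(0.1789), np.float64(-0.0007)), (325, np.float64(0.4098), np.float64(0.19), np.float64(-0.0006))]
231 [(232, np.float64(0.4132), np.float64(0.1385), np.float64(-0.0002)), (250, np.float64(0.4133), np.float64(0.1485), np.float64(-0.0005)), (278, np.float64(0.4096), np.float64(0.164), np.float64(0.0094)), (305, np.float64(0.4135), np.float64(0.179), np.float64(-0.0011)), (325, np.float64(0.4134), np.float64(0.1902), np.float64(-0.0008))]
237 [(232, np.float64(0.417), np.float64(0.1383), np.float64(-0.0009)), (250, np.float64(0.4171), np.float64(0.1483), np.float64(-0.0011)), (278, np.float64(0.4101), np.float64(0.164), np.float64(0.0168)), (305, np.float64(0.4167), np.float64(0.179), np.float64(-0.0001)), (325, np.float64(0.4169), np.float64(0.1903), np.float64(-0.0007))]
243 [(232, np.float64(0.4204), np.float64(0.1382), np.float64(-0.0003)), (250,
[... 2598 characters left out ...]
 np.float64(0.0539))]
291 [(232, np.float64(0.4182), np.float64(0.1455), np.float64(0.0553)), (250, np.float64(0.4409), np.float64(0.1491), np.float64(0.0164)), (278, np.float64(0.4307), np.float64(0.164), np.float64(0.0339)), (305, np.float64(0.4413), np.float64(0.1784), np.float64(0.0158)), (325, np.float64(0.4155), np.float64(0.1822), np.float64(0.0598))]
297 [(232, np.float64(0.4207), np.float64(0.1454), np.float64(0.0556)), (250, np.float64(0.4552), np.float64(0.1474), np.float64(-0.0012)), (278, np.float64(0.4337), np.float64(0.164), np.float64(0.0342)), (305, np.float64(0.4542), np.float64(0.1799), np.float64(0.0004)), (325, np.float64(0.4179), np.float64(0.1822), np.float64(0.0603))]
```

View pics/w4c.png

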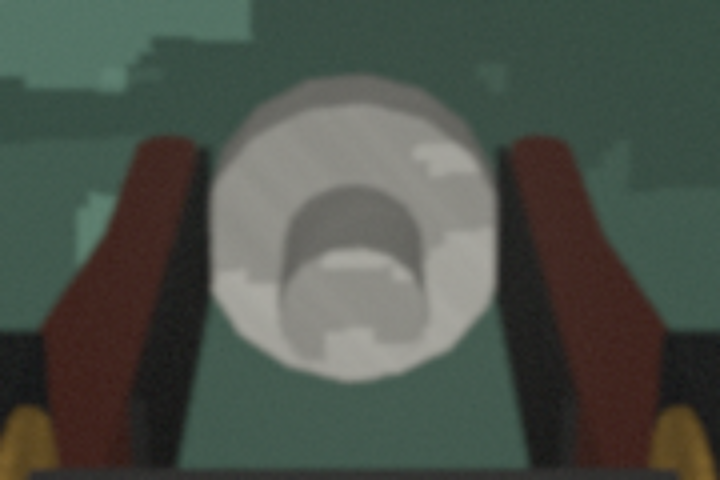

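It's gripping the flange rim, with the die raised about 4 mm (hub top 0.034). The pads must reach slightly lower than the red finger edge. I'll lower it back, open, raise and take the hub.

Emit:
move_arm(series=[[[0,0,2.5,0,0,0,0],[0,0,1.8,0,0,0,0],[0,0,0,0,0,0,0],[0,0,0,0,0,0,0.6],[0,0,0,0,0,0,0.6]]])

```text
time_s: 5.98
position: [0.4262, 0.1638, -0.013]
tcp_rot: [0.001, -0.0, 1.0, 0.0]
wrist_force: [0.3, 0.7, 0.2]
gripper_width: 0.0516
```

```bash
python3 -c "
from h import *
plan([.4257,.1639,-.005],180,1)"
```

```text
t 5.97 pos [ 0.4262  0.1638 -0.013 ] psi -180.0 w 0.0516 F [0.3 0.7 0.2] q6 -1.36
total mm [ 0.5  0.1 -8. ] rv [0.    0.002 0.   ]
[ 0.5  0.1 -8. ] [0.    0.002 0.   ]
```

Emit:
move_arm(series=[[[0,0,-7,0,0,0,0.6],[0,0,0,0,0,0,0.6],[0,0,0,0,0,0,0],[0,0,0,0,0,0,0],[0,0,0,0,0,0,0]]])

```text
time_s: 6.6
position: [0.4265, 0.1639, -0.0051]
tcp_rot: [0.002, -0.0, 1.0, 0.0]
wrist_force: [0.3, -0.6, -0.5]
gripper_width: 0.0261
```

Emit:
move_arm(series=[[[0,0,0,0,0,0,0],[0,0,0,0,0,0,0],[0,0,-10,0,0,0,0],[0,0,-25,0,0,0,0],[0,0,-25,0,0,0,0]]])

```text
time_s: 7.22
position: [0.4243, 0.1634, 0.0556]
tcp_rot: [-0.001, -0.0, 1.0, -0.0]
wrist_force: [0.7, -0.7, -1.2]
gripper_width: 0.0163
```

```bash
python3 -c "
from h import *
plan([.4416,-.3311,.065],180,10)"
```

```text
t 7.22 pos [0.4243 0.1634 0.0556] psi -180.0 w 0.0163 F [ 0.7 -0.7 -1.2] q6 -1.36
total mm [ -17.2 -494.5   -9.2] rv [-0.    -0.002  0.   ]
[ -1.7 -49.4  -0.9] [-0. -0.  0.]
[ -1.7 -49.4  -0.9] [-0. -0.  0.]
[ -1.7 -49.4  -0.9] [-0. -0.  0.]
[ -1.7 -49.4  -0.9] [-0. -0.  0.]
[ -1.7 -49.4  -0.9] [-0. -0.  0.]
[ -1.7 -49.4  -0.9] [-0. -0.  0.]
[ -1.7 -49.4  -0.9] [-0. -0.  0.]
[ -1.7 -49.4  -0.9] [-0. -0.  0.]
[ -1.7 -49.4  -0.9] [-0. -0.  0.]
[ -1.7 -49.4  -0.9] [-0. -0.  0.]
```

Held by the hub (16.3 mm). Carrying to the dish.

Emit:
move_arm(series=[[[-1,-30,-1,0,0,0,0],[-2,-50,-1,0,0,0,0],[-2,-50,-1,0,0,0,0],[-2,-50,-1,0,0,0,0],[-2,-50,-1,0,0,0,0]]])

```text
time_s: 7.85
position: [0.4375, -0.0697, 0.0662]
tcp_rot: [0.004, -0.004, 1.0, 0.0]
wrist_force: [1.7, -0.4, -0.8]
gripper_width: 0.0164
```

Emit:
move_arm(series=[[[-2,-50,-1,0,0,0,0],[-2,-50,-1,0,0,0,0],[-2,-50,-1,0,0,0,0],[-2,-50,-1,0,0,0,0],[-2,-35,-1,0,0,0,0]]])

```text
time_s: 8.48
position: [0.4486, -0.3141, 0.0749]
tcp_rot: [0.005, -0.003, 1.0, -0.001]
wrist_force: [0.2, 0.1, -0.2]
gripper_width: 0.0165
```

```bash
python3 -c "
from h import *
plan([.4416,-.3311,.05],180,3)"
```

```text
t 8.47 pos [ 0.4486 -0.3141  0.0749] psi -179.7 w 0.0165 F [ 0.2  0.1 -0.2] q6 -2.32
total mm [  7.4 -16.9  24.9] rv [-0.001  0.011  0.005]
[ 2.5 -5.6  8.3] [-0.     0.004  0.002]
[ 2.4 -5.6  8.3] [-0.     0.004  0.002]
[ 2.4 -5.6  8.3] [-0.     0.004  0.002]
```

Emit:
move_arm(series=[[[4,-8,8,0,0.005,0,0],[3,-8,10,0,0.005,0,0],[0,0,10,0,0,0,0],[0,0,0,0,0,0,0],[0,0,0,0,0,0,0]]])

```text
time_s: 9.1
position: [0.4402, -0.3285, 0.0451]
tcp_rot: [-0.001, -0.002, 1.0, 0.001]
wrist_force: [0.9, -0.4, -0.7]
gripper_width: 0.0167
```

```bash
python3 -c "
from h import *
plan([.4416,-.3311,.000],180,3)
s=env.sense();c=cam('wrist',s);p,d=snap('wrist','w5');np.savez('pics/w5c.npz',R=c['R'],o=c['o'],K=c['K'])
import math
for a in range(0,360,10):
    q=proj(c,[.4656+.058*math.cos(math.radians(a)),-.3311+.058*math.sin(math.radians(a)),.012]).astype(int); cv2.circle(p,(int(q[0]),int(q[1])),1,(255,0,0),-1)
cv2.imwrite('pics/w5m.png',p[:,:,::-1])"
```

```text
t 9.1 pos [ 0.4402 -0.3285  0.0451] psi -179.7 w 0.0167 F [ 0.9 -0.4 -0.7] q6 -2.34
total mm [-1.4 -2.7 45.1] rv [ 0.001 -0.002  0.005]
[-0.5 -0.9 15. ] [ 0.    -0.001  0.002]
[-0.5 -0.9 15. ] [ 0.    -0.001  0.002]
[-0.5 -0.9 15. ] [ 0.    -0.001  0.002]
```

View pics/w5m.png

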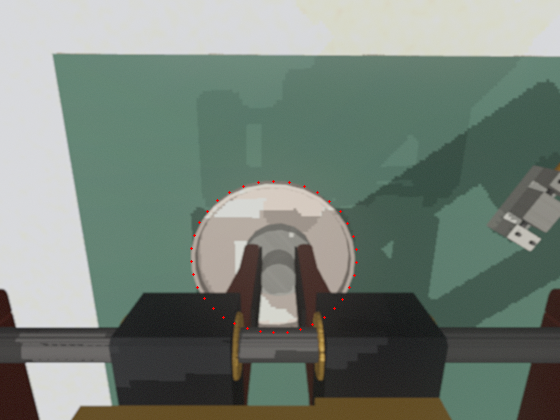

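The die is level in the jaws and the predicted dish outline fits the rim. Lowering.

Emit:
move_arm(series=[[[-1,-1.5,15,0,0,0,0],[-0.5,-1,13,0,0,0,0],[0,0,9,0,0,0,0],[0,0,3,0,0,0,0],[0,0,0,0,0,0,0]]])

```text
time_s: 9.78
position: [0.4418, -0.3303, 0.002]
tcp_rot: [-0.001, -0.003, 1.0, 0.001]
wrist_force: [-0.4, 0.9, -0.0]
gripper_width: 0.0169
```

```bash
python3 -c "
from h import *
plan([.4416,-.3311,-.001],180,1)
s=env.sense();c=cam('wrist',s);p,d=snap('wrist','w6');W=cloud(c,d)
cv2.imwrite('pics/w6c.png',cv2.resize(p[:,:,::-1][180:330,180:380],None,fx=3,fy=3))
print(np.median(W[262:270,268:288,2]),[np.round(W[v,278],4) for v in range(215,300,8)])"
```

```text
t 9.78 pos [ 0.4418 -0.3303  0.002 ] psi -179.7 w 0.0169 F [-0.4  0.9 -0. ] q6 -2.34
total mm [ 0.2 -0.8  3. ] rv [ 0.002 -0.002  0.006]
[ 0.2 -0.8  3. ] [ 0.002 -0.002  0.006]
0.03566753156705267 [array([ 0.4218, -0.3303,  0.0024]), array([ 0.425 , -0.3303,  0.0072]), array([ 0.4256, -0.3303,  0.0184]), array([ 0.4297, -0.3303,  0.0196]), array([ 0.4349, -0.3303,  0.018 ]), array([ 0.4359, -0.3303,  0.0262]), array([ 0.4355, -0.3303,  0.0365]), array([ 0.4401, -0.3303,  0.0358]), array([ 0.4445, -0.3302,  0.0357]), array([ 0.4484, -0.3302,  0.0367]), array([ 0.4536, -0.3302,  0.0354])]
```

View pics/w6c.png

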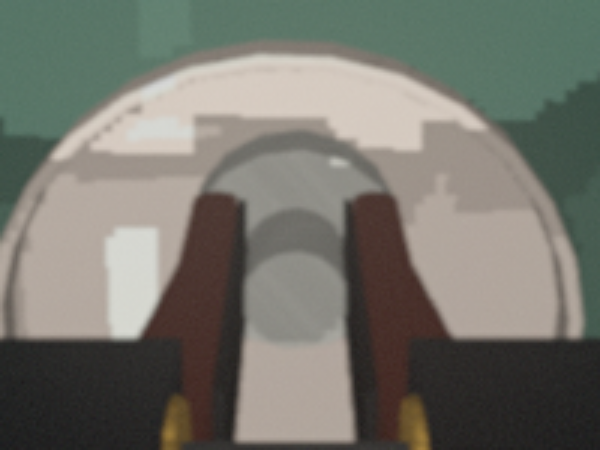

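Emit:
move_arm(series=[[[0,-0.5,1,0,0,0,0],[0,0,1,0,0,0,0],[0,0,0.7,0,0,0,0],[0,0,0,0,0,0,0],[0,0,0,0,0,0,0]]])

```text
time_s: 10.45
position: [0.4425, -0.3316, 0.0003]
tcp_rot: [-0.0, -0.003, 1.0, 0.0]
wrist_force: [-0.5, 0.6, -0.7]
gripper_width: 0.0164
```

```bash
python3 -c "
from h import *
plan([.4416,-.3311,-.001],180,1)
s=env.sense();c=cam('wrist',s);p,d=snap('wrist','w6');W=cloud(c,d)
print(np.median(W[268:280,270:286,2]))"
```

```text
t 10.45 pos [ 4.425e-01 -3.316e-01  3.000e-04] psi -179.7 w 0.0164 F [-0.5  0.6 -0.7] q6 -2.34
total mm [0.9 0.5 1.3] rv [ 0.    -0.     0.005]
[0.9 0.5 1.3] [ 0.    -0.     0.005]
0.034341066895060626
```

Emit:
move_arm(series=[[[0,0,0.8,0,0,0,0],[0,0,0.6,0,0,0,0],[0,0,0,0,0,0,0],[0,0,0,0,0,0,0],[0,0,0,0,0,0,0]]])

```text
time_s: 11.12
position: [0.4425, -0.3316, -0.0011]
tcp_rot: [-0.0, -0.003, 1.0, 0.0]
wrist_force: [-0.2, 0.5, 0.0]
gripper_width: 0.0165
```

```bash
python3 -c "
from h import *
plan([.4416,-.3311,-.001],180,1)"
```

```text
t 11.12 pos [ 0.4425 -0.3316 -0.0011] psi -179.7 w 0.0165 F [-0.2  0.5  0. ] q6 -2.34
total mm [ 0.9  0.5 -0.1] rv [ 0.    -0.     0.005]
[ 0.9  0.5 -0.1] [ 0.    -0.     0.005]
```

Emit:
move_arm(series=[[[0,0,0.8,0,0,0,0],[0,0,0,0,0,0,0],[0,0,0,0,0,0,0.35],[0,0,0,0,0,0,0.35],[0,0,0,0,0,0,0.35]]])

```text
time_s: 11.75
position: [0.4427, -0.3318, -0.0011]
tcp_rot: [0.0, -0.003, 1.0, -0.0]
wrist_force: [0.2, 0.0, 0.4]
gripper_width: 0.0307
```

```bash
python3 -c "
from h import *
plan([.5218,.0812,.085],180,10)"
```

```text
t 11.75 pos [ 0.4427 -0.3318 -0.0011] psi -179.7 w 0.0307 F [0.2 0.  0.4] q6 -2.34
total mm [-81.3 412.5 -86.2] rv [-0.     0.     0.005]
[-8.1 41.3 -8.6] [-0.     0.     0.001]
[-8.1 41.3 -8.6] [-0.     0.     0.001]
[-8.1 41.3 -8.6] [-0.     0.     0.001]
[-8.1 41.3 -8.6] [-0.     0.     0.001]
[-8.  41.3 -8.6] [-0.     0.     0.001]
[-8.  41.3 -8.6] [-0.     0.     0.001]
[-8.  41.3 -8.6] [-0.     0.     0.001]
[-8.  41.3 -8.6] [-0.     0.     0.001]
[-8.  41.3 -8.6] [-0.     0.     0.001]
[-7.9 41.3 -8.6] [-0.     0.     0.001]
```

Released. Going up and across to the small die (0.5218, 0.081).

Emit:
move_arm(series=[[[0,0,-30,0,0,0,0.5],[0,0,-50,0,0,0,0.5],[-8,40,-6,0,0,0,0.5],[-9,50,0,0,0,0,0.5],[-9,50,0,0,0,0,0.5]]])

```text
time_s: 12.38
position: [0.4701, -0.1926, 0.0876]
tcp_rot: [0.002, 0.0, 1.0, -0.001]
wrist_force: [0.1, -0.9, -0.2]
gripper_width: 0.0443
```

Emit:
move_arm(series=[[[-10,50,0,0,0,0,0.5],[-10,50,0,0,0,0,0.5],[-10,50,0,0,0,0,0.5],[-10,50,0,0,0,0,0.5],[-10,50,0,0,0,0,0.5]]])

```text
time_s: 13.0
position: [0.5218, 0.0651, 0.0879]
tcp_rot: [0.003, 0.001, 1.0, -0.001]
wrist_force: [0.7, -0.8, 0.2]
gripper_width: 0.0442
```

```bash
python3 -c "
from h import *
plan([.5218,.0812,.085],180,1)"
```

```text
t 13.0 pos [0.5218 0.0651 0.0879] psi 179.9 w 0.0442 F [ 0.7 -0.8  0.2] q6 -1.57
total mm [ 0.  16.1  2.9] rv [-0.002  0.006 -0.002]
[ 0.  16.1  2.9] [-0.002  0.006 -0.002]
```

Emit:
move_arm(series=[[[0,10,10,0,0.004,0,0.6],[0,5,15,0,0,0,0.6],[0,0,20,0,0,0,0.6],[0,0,5,0,0,0,0.6],[0,0,0,0,0,0,0.6]]])

```text
time_s: 13.62
position: [0.5207, 0.0804, 0.0342]
tcp_rot: [-0.0, -0.0, 1.0, -0.002]
wrist_force: [0.2, 0.2, 0.1]
gripper_width: 0.0524
```

```bash
python3 -c "
from h import *
plan([.5218,.0812,-.005],180,1)
s=env.sense();c=cam('wrist',s);p,d=snap('wrist','w7');np.savez('pics/w7c.npz',R=c['R'],o=c['o'],K=c['K'])
print(proj(c,[.5218,.0812,.03]),proj(c,[.5218,.0812,.012]))"
```

```text
t 13.62 pos [0.5207 0.0804 0.0342] psi -180.0 w 0.0524 F [0.2 0.2 0.1] q6 -1.54
total mm [-1.1  1.  39.2] rv [-0.003 -0.001  0.   ]
[-1.1  1.  39.2] [-0.003 -0.001  0.   ]
[279.14117385 246.2161341 ] [279.1381053  235.42986978]
```

View pics/w7.png

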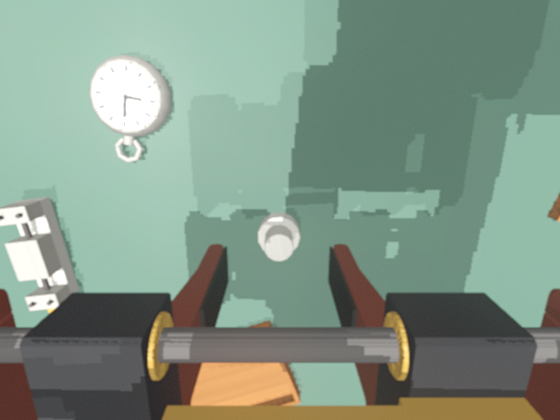

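Small die's hub is at (279,246), exactly as predicted. Descending.

Emit:
move_arm(series=[[[-1,0.5,15,0,0,0,0.6],[0,0,13,0,0,0,0.6],[0,0,7,0,0,0,0.6],[0,0,1,0,0,0,0.6],[0,0,0,0,0,0,0.6]]])

```text
time_s: 14.3
position: [0.5226, 0.0801, -0.0035]
tcp_rot: [0.0, 0.0, 1.0, -0.002]
wrist_force: [0.5, -0.6, -0.0]
gripper_width: 0.0528
```

```bash
python3 -c "
from h import *
plan([.5218,.0812,-.005],180,1)"
```

```text
t 14.3 pos [ 0.5226  0.0801 -0.0035] psi 180.0 w 0.0528 F [ 0.5 -0.6 -0. ] q6 -1.54
total mm [0.8 1.1 1.5] rv [-0.003  0.001 -0.001]
[0.8 1.1 1.5] [-0.003  0.001 -0.001]
```

Emit:
move_arm(series=[[[0,1,1.5,0,0,0,0],[0,0,0,0,0,0,0],[0,0,0,0,0,0,0],[0,0,0,0,0,0,0],[0,0,0,0,0,0,0]]])

```text
time_s: 14.92
position: [0.5234, 0.0813, -0.0041]
tcp_rot: [0.001, 0.0, 1.0, -0.002]
wrist_force: [-0.5, 0.1, 0.3]
gripper_width: 0.0167
```

```bash
python3 -c "
from h import *
plan([.4936,-.3311,.065],180,10)"
```

```text
t 14.93 pos [ 0.5234  0.0813 -0.0041] psi 180.0 w 0.0167 F [-0.5  0.1  0.3] q6 -1.54
total mm [  29.4 -412.6  -67.9] rv [-0.003  0.003 -0.   ]
[  2.9 -41.3  -6.8] [-0.  0. -0.]
[  2.9 -41.3  -6.8] [-0.  0. -0.]
[  3.  -41.3  -6.8] [-0.  0. -0.]
[  3.  -41.3  -6.8] [-0.  0. -0.]
[  3.  -41.3  -6.8] [-0.  0. -0.]
[  3.  -41.3  -6.9] [-0.  0. -0.]
[  3.  -41.2  -6.9] [-0.  0. -0.]
[  3.  -41.2  -6.9] [-0.  0. -0.]
[  3.  -41.2  -6.9] [-0.  0. -0.]
[  3.  -41.2  -6.9] [-0.  0. -0.]
```

Emit:
move_arm(series=[[[0,0,-15,0,0,0,0],[0,0,-40,0,0,0,0],[3,-30,-12,0,0,0,0],[4,-50,0,0,0,0,0],[4,-50,0,0,0,0,0]]])

```text
time_s: 15.55
position: [0.514, -0.0489, 0.0697]
tcp_rot: [0.004, -0.003, 1.0, -0.002]
wrist_force: [0.9, -0.4, -0.9]
gripper_width: 0.0166
```

Emit:
move_arm(series=[[[4,-50,0,0,0,0,0],[4,-50,0,0,0,0,0],[4,-50,0,0,0,0,0],[3,-50,0,0,0,0,0],[3,-50,0,0,0,0,0]]])

```text
time_s: 16.18
position: [0.4977, -0.3078, 0.077]
tcp_rot: [0.007, -0.003, 1.0, -0.003]
wrist_force: [1.7, -0.8, -0.7]
gripper_width: 0.0165
```

```bash
python3 -c "
from h import *
plan([.4936,-.3311,.04],180,1)"
```

```text
t 16.18 pos [ 0.4977 -0.3078  0.077 ] psi -179.6 w 0.0165 F [ 1.7 -0.8 -0.7] q6 -2.25
total mm [  4.7 -23.   37.1] rv [-0.007  0.013  0.006]
[  4.7 -23.   37.1] [-0.007  0.013  0.006]
```

Emit:
move_arm(series=[[[2,-10,12,-0.006,0.012,0,0],[2,-6,12,0,0,0,0],[0,0,10,0,0,0,0],[0,0,0,0,0,0,0],[0,0,0,0,0,0,0]]])

```text
time_s: 16.8
position: [0.4934, -0.3237, 0.0425]
tcp_rot: [0.0, -0.002, 1.0, 0.0]
wrist_force: [0.9, -0.3, 0.3]
gripper_width: 0.0166
```

```bash
python3 -c "
from h import *
plan([.4936,-.3311,.00],180,1)
s=env.sense();c=cam('wrist',s);p,d=snap('wrist','w8');np.savez('pics/w8c.npz',R=c['R'],o=c['o'],K=c['K'])
print(proj(c,[.4425,-.3316,.034]))"
```

```text
t 16.8 pos [ 0.4934 -0.3237  0.0425] psi -179.7 w 0.0166 F [ 0.9 -0.3  0.3] q6 -2.27
total mm [-0.1 -7.4 42.5] rv [0.001 0.001 0.005]
[-0.1 -7.4 42.5] [0.001 0.001 0.005]
[264.25969214 158.40213685]
```

View pics/w8.png

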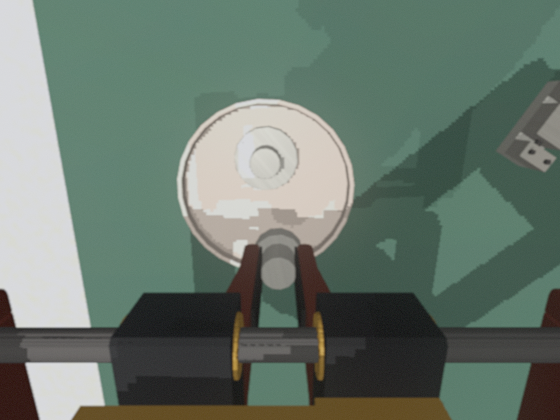

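The large die sits flat in the dish, hub at (264,160). The small die still hangs level. Lowering.

Emit:
move_arm(series=[[[0,-4,15,0,0,0,0],[0,-3,14,0,0,0,0],[0,0,9,0,0,0,0],[0,0,2,0,0,0,0],[0,0,0,0,0,0,0]]])

```text
time_s: 17.48
position: [0.4937, -0.3306, -0.0004]
tcp_rot: [0.0, -0.003, 1.0, 0.0]
wrist_force: [0.6, -0.0, 3.5]
gripper_width: 0.0166
```

```bash
python3 -c "
from h import *
plan([.4936,-.3311,.000],180,1)"
```

```text
t 17.48 pos [ 4.937e-01 -3.306e-01 -4.000e-04] psi -179.7 w 0.0166 F [ 0.6 -0.   3.5] q6 -2.28
total mm [ 0.1 -0.5 -0.4] rv [0.001 0.001 0.005]
[ 0.1 -0.5 -0.4] [0.001 0.001 0.005]
```

Contact at 3.5 N. Releasing, then on to the long holder.

Emit:
move_arm(series=[[[0,0,0,0,0,0,0.35],[0,0,0,0,0,0,0.35],[0,0,0,0,0,0,0.35],[0,0,-30,0,0,0,0.4],[0,0,-40,0,0,0,0.6]]])

```text
time_s: 18.1
position: [0.4919, -0.3291, 0.069]
tcp_rot: [-0.002, -0.003, 1.0, 0.002]
wrist_force: [0.8, -0.1, 0.1]
gripper_width: 0.0422
```

```bash
python3 -c "
from h import *
s=env.sense();c=cam('wrist',s);p,d=snap('wrist','w9');W=cloud(c,d)
print([proj(c,[.4425,-.3316,.034]).round(),proj(c,[.4937,-.3306,.034]).round()])
plan([.533,-.078,.08],186,6)"
```

```text
[array([274., 155.]), array([275., 230.])]
t 18.15 pos [ 0.4947 -0.3314  0.0745] psi -179.7 w 0.0458 F [ 0.8 -1.2  1.2] q6 -2.28
total mm [-39.7 253.1  -5.6] rv [-0.001  0.003 -0.099]
[-6.6 42.2 -0.9] [-0.     0.    -0.017]
[-7.3 42.1 -0.9] [-0.     0.    -0.017]
[-8.  41.9 -0.9] [-0.     0.    -0.017]
[-8.7 41.8 -0.9] [-0.     0.    -0.017]
[-9.4 41.7 -0.9] [-0.     0.    -0.017]
[-10.1  41.5  -0.9] [-0.     0.    -0.017]
```

View pics/w9.png

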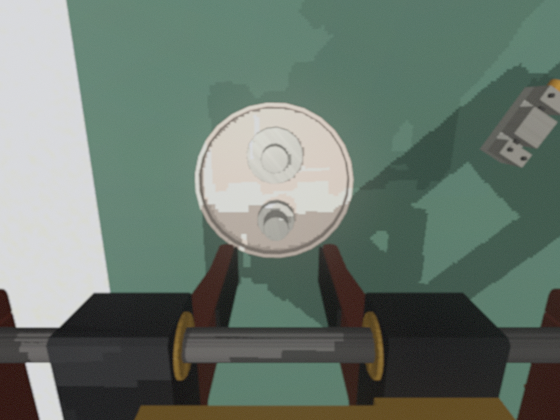

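Both dies lie flat in the dish, hubs at (274,155) and (275,230), with floor showing all around each. Next is the long holder.

Emit:
move_arm(series=[[[-7,42,-1,0,0,-0.017,0.6],[-7,42,-1,0,0,-0.017,0.6],[-8,42,-1,0,0,-0.017,0.6],[-9,42,0,0,0,-0.017,0.6],[-9,42,0,0,0,-0.017,0.6]]])

```text
time_s: 18.77
position: [0.5303, -0.1194, 0.0804]
tcp_rot: [0.006, -0.044, 0.999, -0.004]
wrist_force: [0.3, -0.0, 0.0]
gripper_width: 0.053
```

Emit:
move_arm(series=[[[-9,30,0,0,0,-0.017,0.6],[0,0,0,0,0,0,0.6],[0,0,0,0,0,0,0.6],[0,0,0,0,0,0,0.6],[0,0,0,0,0,0,0.6]]])

```text
time_s: 19.4
position: [0.5368, -0.0874, 0.0807]
tcp_rot: [0.006, -0.053, 0.999, -0.004]
wrist_force: [-0.9, 0.2, 0.4]
gripper_width: 0.0527
```

```bash
python3 -c "
from h import *
plan([.533,-.078,.04],186,1)
s=env.sense();c=cam('wrist',s);p,d=snap('wrist','w10');np.savez('pics/w10c.npz',R=c['R'],o=c['o'],K=c['K'])
print(proj(c,[.533,-.078,.024]))
cv2.imwrite('pics/w10m.png',cv2.resize(p[:,:,::-1][80:280,140:420],None,fx=2.5,fy=2.5))"
```

```text
t 19.4 pos [ 0.5368 -0.0874  0.0807] psi -173.9 w 0.0527 F [-0.9  0.2  0.4] q6 -1.96
total mm [ 3.3 10.1 40.6] rv [-0.009  0.012  0.002]
[ 3.3 10.1 40.6] [-0.009  0.012  0.002]
[291.52829218 213.03586995]
```

View pics/w10m.png

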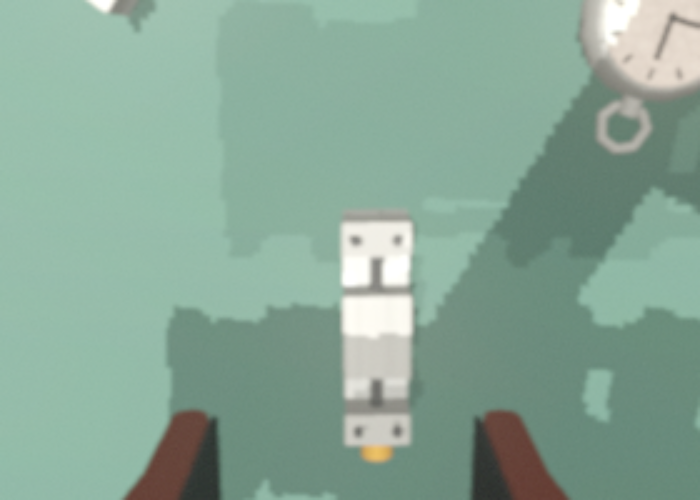

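The holder lies straight between the jaws. Its block centre is at about (291,214), against (291.5,213) predicted. Descending.

Emit:
move_arm(series=[[[2,5,20,-0.008,0.011,0,0.6],[1.5,5,20,0,0,0,0.6],[0,0,15,0,0,0,0.6],[0,0,3,0,0,0,0.6],[0,0,0,0,0,0,0.6]]])

```text
time_s: 20.08
position: [0.5314, -0.0786, 0.0176]
tcp_rot: [-0.001, -0.052, 0.999, 0.0]
wrist_force: [0.5, 1.1, 0.9]
gripper_width: 0.0528
```

```bash
python3 -c "
from h import *
plan([.533,-.0777,-.016],186,1)"
```

```text
t 20.07 pos [ 0.5314 -0.0786  0.0176] psi -174.0 w 0.0528 F [0.5 1.1 0.9] q6 -1.95
total mm [-1.8  0.7 33.6] rv [ 0.001 -0.002  0.   ]
[-1.8  0.7 33.6] [ 0.001 -0.002  0.   ]
```

Emit:
move_arm(series=[[[-1,0.7,14,0,0,0,0.6],[0,0,11,0,0,0,0.6],[0,0,5,0,0,0,0.6],[0,0,1,0,0,0,0.6],[0,0,0,0,0,0,0.6]]])

```text
time_s: 20.7
position: [0.5334, -0.0781, -0.0148]
tcp_rot: [-0.0, -0.052, 0.999, -0.0]
wrist_force: [0.8, -0.0, -0.1]
gripper_width: 0.0525
```

```bash
python3 -c "
from h import *
plan([.533,-.0777,-.016],186,1)"
```

```text
t 20.7 pos [ 0.5334 -0.0781 -0.0148] psi -174.0 w 0.0525 F [ 0.8 -0.  -0.1] q6 -1.95
total mm [0.3 0.4 1.2] rv [-0.    -0.001  0.   ]
[0.3 0.4 1.2] [-0.    -0.001  0.   ]
```

Emit:
move_arm(series=[[[0,0,1,0,0,0,0],[0,0,0,0,0,0,0],[0,0,0,0,0,0,0],[0,0,0,0,0,0,0],[0,0,0,0,0,0,0]]], grip_force=30)

```text
time_s: 21.32
position: [0.534, -0.0783, -0.0151]
tcp_rot: [0.0, -0.052, 0.999, -0.0]
wrist_force: [0.8, -0.2, -1.9]
gripper_width: 0.0197
```

```bash
python3 -c "
from h import *
plan([.667,-.0338,.045],110,8)"
```

```text
t 21.32 pos [ 0.534  -0.0783 -0.0151] psi -174.0 w 0.0197 F [ 0.8 -0.2 -1.9] q6 -1.95
total mm [-137.    30.3  -60. ] rv [-0.000e+00  1.000e-03  1.327e+00]
[-17.1   3.8  -7.5] [-0.     0.     0.166]
[-16.3   6.6  -7.5] [-0.     0.     0.166]
[-15.    9.2  -7.5] [-0.     0.     0.166]
[-13.2  11.5  -7.5] [-0.     0.     0.166]
[-11.2  13.5  -7.5] [-0.     0.     0.166]
[-8.8 15.2 -7.5] [-0.     0.     0.166]
[-6.1 16.4 -7.5] [-0.     0.     0.166]
[-3.3 17.2 -7.5] [-0.     0.     0.166]
```

Gripped at 19.7 mm. I'll lift, then turn and carry to the long tray.

Emit:
move_arm(series=[[[0,0,-20,0,0,0,0],[0,0,-30,0,0,0,0],[-17,4,-8,0,0,0.16,0],[-16,6.5,-2,0,0,0.16,0],[-15,9,0,0,0,0.16,0]]])

```text
time_s: 21.95
position: [0.581, -0.0607, 0.0454]
tcp_rot: [-0.002, 0.194, 0.981, -0.0]
wrist_force: [-0.3, -0.6, -1.6]
gripper_width: 0.0197
```

Emit:
move_arm(series=[[[-13,11.5,0,0,0,0.16,0],[-11,13.5,0,0,0,0.16,0],[-9,15,0,0,0,0.16,0],[-6,16,0,0,0,0.16,0],[0,0,0,0,0,0,0]]])

```text
time_s: 22.58
position: [0.6476, -0.037, 0.0433]
tcp_rot: [-0.004, 0.501, 0.865, -0.001]
wrist_force: [-0.1, -0.0, -2.0]
gripper_width: 0.02
```

```bash
python3 -c "
from h import *
plan([.667,-.0338,.045],110,2)"
```

```text
t 22.57 pos [ 0.6476 -0.037   0.0433] psi 119.8 w 0.02 F [-0.1 -0.  -2. ] q6 -0.68
total mm [-6.9 18.4 -1.8] rv [-0.006 -0.005  0.171]
[-3.4  9.2 -0.9] [-0.003 -0.002  0.086]
[-2.6  9.5 -0.9] [-0.003 -0.002  0.086]
```

Emit:
move_arm(series=[[[-3.5,9,0,-0.003,-0.002,0.086,0],[-2.5,9,0,-0.003,-0.002,0.086,0],[0,0,0,0,0,0,0],[0,0,0,0,0,0,0],[0,0,0,0,0,0,0]]])

```text
time_s: 23.2
position: [0.6605, -0.0345, 0.0414]
tcp_rot: [-0.004, 0.569, 0.822, -0.002]
wrist_force: [-0.0, -0.0, -2.3]
gripper_width: 0.0198
```

```bash
python3 -c "
from h import *
plan([.667,-.0338,-.011],110,1)
s=env.sense();c=cam('wrist',s);p,d=snap('wrist','w11');np.savez('pics/w11c.npz',R=c['R'],o=c['o'],K=c['K'])
a=np.radians(110);U=np.array([np.cos(a),np.sin(a),0]);V=np.array([np.sin(a),-np.cos(a),0]);C=np.array([.6557,-.0028,.012])
P=np.array([proj(c,C+i*.093*U+j*.035*V) for i,j in[(1,1),(1,-1),(-1,-1),(-1,1)]]).astype(np.int32)
cv2.polylines(p,[P],True,(255,0,0),1);cv2.imwrite('pics/w11m.png',p[:,:,::-1])"
```

```text
t 23.2 pos [ 0.6605 -0.0345  0.0414] psi 110.6 w 0.0198 F [-0.  -0.  -2.3] q6 -0.52
total mm [-1.8  6.7 52.3] rv [-0.007 -0.004  0.011]
[-1.8  6.7 52.3] [-0.007 -0.004  0.011]
```

View pics/w11m.png

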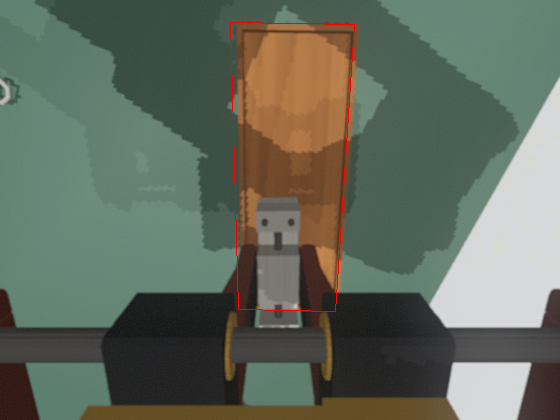

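The tray outline fits to about 2 px. The holder needs 6.7 mm more across, and then it goes down.

Emit:
move_arm(series=[[[-1,4,10,-0.006,-0.004,0.01,0],[-1,3,16,0,0,0,0],[0,0,12,0,0,0,0],[0,0,3,0,0,0,0],[0,0,0,0,0,0,0]]])

```text
time_s: 23.88
position: [0.667, -0.0338, -0.0039]
tcp_rot: [-0.001, 0.573, 0.82, -0.001]
wrist_force: [0.4, -0.3, -2.2]
gripper_width: 0.0199
```

```bash
python3 -c "
from h import *
plan([.667,-.0338,-.011],110,1)"
```

```text
t 23.88 pos [ 0.667  -0.0338 -0.0039] psi 110.1 w 0.0199 F [ 0.4 -0.3 -2.2] q6 -0.5
total mm [-0.   0.   7.1] rv [-0.003 -0.001  0.001]
[-0.   0.   7.1] [-0.003 -0.001  0.001]
```

Emit:
move_arm(series=[[[0,0,3.5,-0.003,0,0,0],[0,0,1.5,0,0,0,0],[0,0,1,0,0,0,0],[0,0,0.5,0,0,0,0],[0,0,0,0,0,0,0]]])

```text
time_s: 24.5
position: [0.6679, -0.0339, -0.0096]
tcp_rot: [0.001, 0.573, 0.82, 0.001]
wrist_force: [0.2, 0.1, -1.4]
gripper_width: 0.0198
```

```bash
python3 -c "
from h import *
plan([.667,-.0338,-.011],110,1)"
```

```text
t 24.5 pos [ 0.6679 -0.0339 -0.0096] psi 110.1 w 0.0198 F [ 0.2  0.1 -1.4] q6 -0.51
total mm [ 0.4 -0.8  1.4] rv [0.002 0.001 0.001]
[ 0.4 -0.8  1.4] [0.002 0.001 0.001]
```

Emit:
move_arm(series=[[[0,0,0.8,0,0,0,0],[0,0,0.6,0,0,0,0],[0,0,0.4,0,0,0,0],[0,0,0,0,0,0,0],[0,0,0,0,0,0,0]]])

```text
time_s: 25.12
position: [0.6681, -0.034, -0.0111]
tcp_rot: [0.001, 0.573, 0.82, 0.001]
wrist_force: [0.2, 0.4, -1.5]
gripper_width: 0.0197
```

Emit:
move_arm(series=[[[0,0,0.8,0,0,0,0],[0,0,0.6,0,0,0,0],[0,0,0.4,0,0,0,0],[0,0,0,0,0,0,0],[0,0,0,0,0,0,0]]])

```text
time_s: 25.75
position: [0.6681, -0.0339, -0.0111]
tcp_rot: [0.001, 0.573, 0.82, 0.001]
wrist_force: [-1.3, 1.2, 2.7]
gripper_width: 0.0196
```

Contact: the force went from -1.5 to +2.7 N and the height stopped changing. I'll open to about 33 mm, which stays within the tray walls, and rise.

Emit:
move_arm(series=[[[0,0,0,0,0,0,0.36],[0,0,0,0,0,0,0.36],[0,0,0,0,0,0,0.36],[0,0,-20,0,0,0,0.36],[0,0,-40,0,0,0,0.6]]])

```text
time_s: 26.38
position: [0.6659, -0.0337, 0.0475]
tcp_rot: [-0.001, 0.573, 0.82, -0.0]
wrist_force: [0.7, 0.7, -0.2]
gripper_width: 0.0384
```

```bash
python3 -c "
from h import *
s=env.sense();c=cam('wrist',s);p,d=snap('wrist','w12');W=cloud(c,d)
plan([.426,-.1596,.085],152,7)"
```

```text
t 26.43 pos [ 0.6702 -0.0343  0.0542] psi 110.1 w 0.0425 F [ 0.9 -0.8  2.4] q6 -0.51
total mm [ -33.9 -272.2  -32.4] rv [ 0.005  0.005 -0.732]
[ -4.8 -38.9  -4.6] [ 0.001  0.001 -0.105]
[ -0.8 -39.2  -4.6] [ 0.001  0.001 -0.105]
[  3.3 -39.   -4.6] [ 0.001  0.001 -0.105]
[  7.4 -38.5  -4.5] [ 0.001  0.001 -0.105]
[ 11.4 -37.5  -4.5] [ 0.001  0.001 -0.105]
[ 15.2 -36.1  -4.5] [ 0.001  0.001 -0.105]
[ 18.9 -34.3  -4.4] [ 0.001  0.001 -0.105]
```

View pics/w12.png

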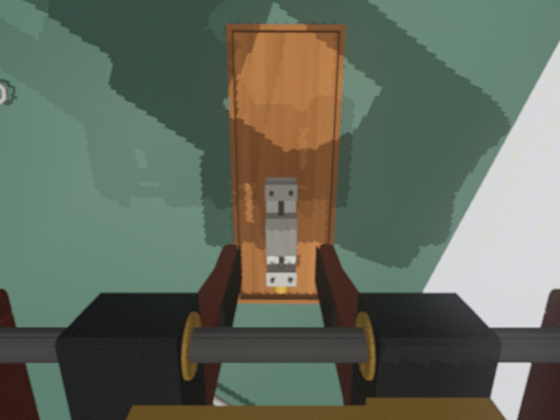

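The long holder lies flat in the tray: body rows 178 to 287, screw at (281,291), floor visible on both sides. Next is the short holder.

Emit:
move_arm(series=[[[-5,-39,-20,0,0,-0.105,0.6],[-1,-39,-8,0,0,-0.105,0.6],[3,-39,0,0,0,-0.105,0.6],[7.5,-38.5,0,0,0,-0.105,0.6],[11.5,-37.5,0,0,0,-0.105,0.6]]])

```text
time_s: 27.05
position: [0.5006, -0.1284, 0.0903]
tcp_rot: [0.012, 0.331, 0.944, 0.001]
wrist_force: [0.3, -0.1, -0.0]
gripper_width: 0.053
```

Emit:
move_arm(series=[[[15,-36,0,0,0,-0.105,0.6],[19,-30,0,0,0,-0.1,0.6],[0,0,0,0,0,0,0.6],[0,0,0,0,0,0,0.6],[0,0,0,0,0,0,0.6]]])

```text
time_s: 27.68
position: [0.4345, -0.1652, 0.0942]
tcp_rot: [0.017, 0.231, 0.973, -0.001]
wrist_force: [-0.5, 1.2, 0.1]
gripper_width: 0.0526
```

```bash
python3 -c "
from h import *
plan([.426,-.1596,.04],152,1)
s=env.sense();c=cam('wrist',s);p,d=snap('wrist','w13');np.savez('pics/w13c.npz',R=c['R'],o=c['o'],K=c['K'])
print(proj(c,[.426,-.1596,.024]))
cv2.imwrite('pics/w13m.png',cv2.resize(p[:,:,::-1][80:280,140:420],None,fx=2.5,fy=2.5))"
```

```text
t 27.68 pos [ 0.4345 -0.1652  0.0942] psi 153.3 w 0.0526 F [-0.5  1.2  0.1] q6 -1.63
total mm [12.   0.9 53.9] rv [0.006 0.034 0.022]
[12.   0.9 53.9] [0.006 0.034 0.022]
[279.04599901 196.7812166 ]
```

View pics/w13m.png

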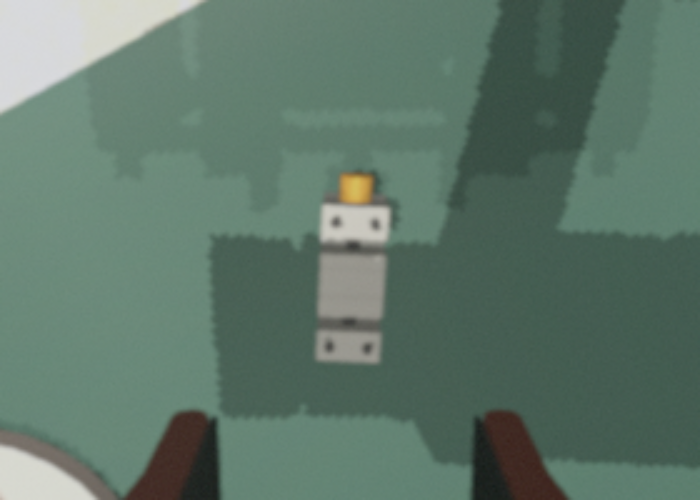

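```bash
python3 -c "
from h import *
z=np.load('pics/w13c.npz');c=dict(R=z['R'],o=z['o'],K=z['K'])
f=lambda x,y:at(c,140+(x+.5)/2.5-.5,80+(y+.5)/2.5-.5,.024)
A=f(348.5,347);B=f(355.5,222);M=f(351.5,286);v=B-A
print(A,B,M,(A+B)/2,np.degrees(np.arctan2(v[1],v[0])),np.linalg.norm(v))
plan([*M[:2],.02],np.degrees(np.arctan2(v[1],v[0])),1)"
```

```text
[ 0.44202111 -0.16759969  0.024     ] [ 0.40711962 -0.14770955  0.024     ] [ 0.42450834 -0.157767    0.024     ] [ 0.42457036 -0.15765462  0.024     ] 150.32145471058737 0.04017128198001517
t 27.73 pos [ 0.4347 -0.1653  0.0942] psi 153.3 w 0.0528 F [ 0.8 -1.1  0.9] q6 -1.63
total mm [15.   1.7 73.7] rv [0.007 0.034 0.052]
[15.   1.7 73.7] [0.007 0.034 0.052]
```

Jaw spacing measures 40.2 mm, which is right. Centre (0.4245,-0.1577), axis 150.4°.

Emit:
move_arm(series=[[[7,1,15,0.004,0.017,0.026,0.6],[7,1,20,0.003,0.017,0.026,0.6],[0,0,20,0,0,0,0.6],[0,0,10,0,0,0,0.6],[0,0,0,0,0,0,0.6]]])

```text
time_s: 28.35
position: [0.4227, -0.1546, 0.0225]
tcp_rot: [-0.004, 0.258, 0.966, 0.0]
wrist_force: [-0.2, -0.0, 0.2]
gripper_width: 0.0528
```

```bash
python3 -c "
from h import *
plan([.4245,-.1577,-.015],150.4,1)"
```

```text
t 28.35 pos [ 0.4227 -0.1546  0.0225] psi 150.1 w 0.0528 F [-0.2 -0.   0.2] q6 -1.55
total mm [-3.4 -1.8 37.5] rv [-0.001 -0.007 -0.006]
[-3.4 -1.8 37.5] [-0.001 -0.007 -0.006]
```

Emit:
move_arm(series=[[[-1.5,-1,15,0,-0.006,-0.006,0.6],[-1,0,13,0,0,0,0.6],[0,0,7,0,0,0,0.6],[0,0,1,0,0,0,0.6],[0,0,0,0,0,0,0.6]]])

```text
time_s: 28.98
position: [0.4254, -0.1571, -0.0142]
tcp_rot: [-0.0, 0.256, 0.967, -0.0]
wrist_force: [-0.1, -0.2, 0.5]
gripper_width: 0.0525
```

```bash
python3 -c "
from h import *
plan([.4245,-.1577,-.015],150.4,1)"
```

```text
t 28.98 pos [ 0.4254 -0.1571 -0.0142] psi 150.4 w 0.0525 F [-0.1 -0.2  0.5] q6 -1.56
total mm [ 0.5 -0.9  0.8] rv [-0.001  0.    -0.001]
[ 0.5 -0.9  0.8] [-0.001  0.    -0.001]
```

Emit:
move_arm(series=[[[0,-1,1,0,0,0,0],[0,0,0,0,0,0,0],[0,0,0,0,0,0,0],[0,0,0,0,0,0,0],[0,0,0,0,0,0,0]]])

```text
time_s: 29.6
position: [0.4254, -0.1584, -0.0144]
tcp_rot: [0.001, 0.256, 0.967, -0.001]
wrist_force: [0.6, -0.2, -1.4]
gripper_width: 0.0201
```

```bash
python3 -c "
from h import *
plan([.6413,.0367,.06],110,7)"
```

```text
t 29.6 pos [ 0.4254 -0.1584 -0.0144] psi 150.4 w 0.0201 F [ 0.6 -0.2 -1.4] q6 -1.56
total mm [-91.3 276.2 -74.5] rv [-0.     0.002  0.704]
[-13.   39.5 -10.6] [-0.     0.     0.101]
[ -9.   40.6 -10.6] [-0.     0.     0.101]
[ -4.9  41.3 -10.6] [-0.     0.     0.101]
[ -0.7  41.6 -10.6] [-0.     0.     0.101]
[  3.5  41.4 -10.6] [-0.     0.     0.101]
[  7.6  40.9 -10.6] [-0.     0.     0.101]
[ 11.7  39.9 -10.6] [-0.     0.     0.101]
```

Emit:
move_arm(series=[[[0,0,-20,0,0,0,0],[0,0,-45,0,0,0,0],[-13,39,-8,0,0,0.1,0],[-9,40,0,0,0,0.1,0],[-5,41,0,0,0,0.1,0]]])

```text
time_s: 30.22
position: [0.5171, -0.0751, 0.0604]
tcp_rot: [-0.001, 0.404, 0.915, -0.0]
wrist_force: [-0.4, -1.0, -1.2]
gripper_width: 0.0197
```

Emit:
move_arm(series=[[[-1,41,0,0,0,0.1,0],[3.5,41,0,0,0,0.1,0],[7.5,40,0,0,0,0.1,0],[8,20,0,0,0,0.08,0],[0,0,0,0,0,0,0]]])

```text
time_s: 30.85
position: [0.6283, 0.0272, 0.0589]
tcp_rot: [-0.001, 0.573, 0.82, -0.001]
wrist_force: [-0.1, 0.8, -0.8]
gripper_width: 0.0196
```

```bash
python3 -c "
from h import *
plan([.6413,.0367,.04],110,2)"
```

```text
t 30.85 pos [0.6283 0.0272 0.0589] psi 110.1 w 0.0196 F [-0.1  0.8 -0.8] q6 -0.42
total mm [ 4.5 15.5 18.8] rv [-0.002 -0.001  0.001]
[2.2 7.8 9.4] [-0.001 -0.     0.001]
[2.2 7.7 9.4] [-0.001 -0.     0.001]
```

Emit:
move_arm(series=[[[2.5,8,8,0,0,0,0],[2,7,9,0,0,0,0],[0,0,0,0,0,0,0],[0,0,0,0,0,0,0],[0,0,0,0,0,0,0]]])

```text
time_s: 31.48
position: [0.638, 0.0347, 0.0395]
tcp_rot: [-0.003, 0.572, 0.82, -0.002]
wrist_force: [0.4, -0.6, -1.2]
gripper_width: 0.0197
```

```bash
python3 -c "
from h import *
plan([.6413,.0367,-.0104],110,1)
s=env.sense();c=cam('wrist',s);p,d=snap('wrist','w14')"
```

```text
t 31.48 pos [0.638  0.0347 0.0395] psi 110.2 w 0.0197 F [ 0.4 -0.6 -1.2] q6 -0.4
total mm [ 0.7  4.1 49.9] rv [-0.007 -0.002  0.003]
[ 0.7  4.1 49.9] [-0.007 -0.002  0.003]
```

View pics/w14.png

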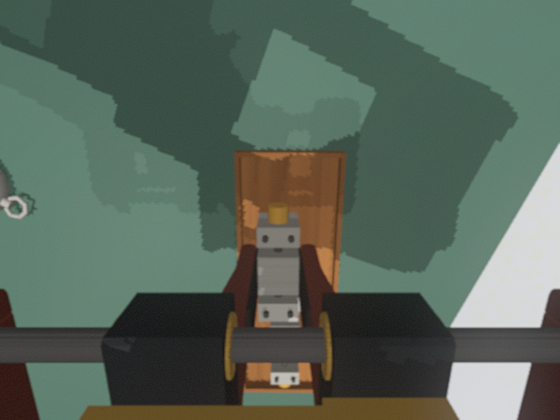

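The short holder is aligned over the free half of the tray. Lowering.

Emit:
move_arm(series=[[[0.5,2.5,13,-0.006,0,0.003,0],[0,1.5,14,0,0,0,0],[0,0,12,0,0,0,0],[0,0,4,0,0,0,0],[0,0,0,0,0,0,0]]])

```text
time_s: 32.15
position: [0.6411, 0.0365, -0.0072]
tcp_rot: [-0.001, 0.574, 0.819, 0.0]
wrist_force: [0.2, -0.5, -0.9]
gripper_width: 0.0197
```

```bash
python3 -c "
from h import *
plan([.6413,.0367,-.0104],110,1)"
```

```text
t 32.15 pos [ 0.6411  0.0365 -0.0072] psi 110.0 w 0.0197 F [ 0.2 -0.5 -0.9] q6 -0.4
total mm [0.1 0.2 3.2] rv [-0.001 -0.002 -0.001]
[0.1 0.2 3.2] [-0.001 -0.002 -0.001]
```

Emit:
move_arm(series=[[[0,0,1.2,0,0,0,0],[0,0,1,0,0,0,0],[0,0,0.8,0,0,0,0],[0,0,0,0,0,0,0],[0,0,0,0,0,0,0]]])

```text
time_s: 32.78
position: [0.6422, 0.0365, -0.0091]
tcp_rot: [-0.0, 0.574, 0.819, 0.001]
wrist_force: [0.3, -0.8, -1.0]
gripper_width: 0.0197
```

Emit:
move_arm(series=[[[0,0,0.8,0,0,0,0],[0,0,0.4,0,0,0,0],[0,0,0.4,0,0,0,0],[0,0,0,0,0,0,0],[0,0,0,0,0,0,0]]])

```text
time_s: 33.4
position: [0.6423, 0.0366, -0.0103]
tcp_rot: [-0.0, 0.574, 0.819, 0.001]
wrist_force: [-0.8, -1.0, -0.2]
gripper_width: 0.0199
```

Emit:
move_arm(series=[[[0,0,0.6,0,0,0,0],[0,0,0.4,0,0,0,0],[0,0,0.4,0,0,0,0],[0,0,0,0,0,0,0],[0,0,0,0,0,0,0]]])

```text
time_s: 34.02
position: [0.6423, 0.0366, -0.0104]
tcp_rot: [0.0, 0.574, 0.819, 0.001]
wrist_force: [-1.5, 0.3, 3.0]
gripper_width: 0.0198
```

Contact at 3 N. Releasing and rising.

Emit:
move_arm(series=[[[0,0,0,0,0,0,0.36],[0,0,0,0,0,0,0.36],[0,0,0,0,0,0,0.36],[0,0,-20,0,0,0,0.36],[0,0,-40,0,0,0,0.6]]])

```text
time_s: 34.65
position: [0.6399, 0.0365, 0.0483]
tcp_rot: [-0.003, 0.574, 0.819, -0.001]
wrist_force: [0.9, 0.1, 0.1]
gripper_width: 0.0388
```

```bash
python3 -c "
from h import *
s=env.sense();c=cam('wrist',s);p,d=snap('wrist','w15')
plan([.434,-.0055,.085],169,7)"
```

```text
t 34.7 pos [0.6442 0.0364 0.0548] psi 110.0 w 0.0424 F [ 1.  -0.3  3.2] q6 -0.4
total mm [  32.4 -211.8  -31.2] rv [ 0.004  0.003 -1.03 ]
[  4.6 -30.3  -4.5] [ 0.001  0.    -0.147]
[  9.  -29.2  -4.4] [ 0.001  0.    -0.147]
[ 13.2 -27.6  -4.4] [ 0.001  0.    -0.147]
[ 17.1 -25.4  -4.4] [ 0.001  0.    -0.147]
[ 20.7 -22.6  -4.4] [ 0.001  0.    -0.147]
[ 23.7 -19.3  -4.4] [ 0.001  0.    -0.147]
[ 26.3 -15.6  -4.3] [ 0.001  0.    -0.147]
```

View pics/w15.png

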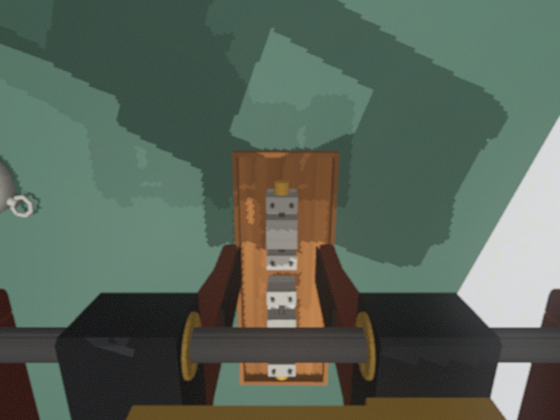

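Both holders lie in line in the tray: short at (282,230), long at (282,325), with a gap between them. Next is the watch.

Emit:
move_arm(series=[[[5,-30,-20,0,0,-0.147,0.75],[9,-29,-8,0,0,-0.147,0.75],[13,-27.5,0,0,0,-0.147,0.75],[17,-25.5,0,0,0,-0.147,0.75],[20.5,-22.5,0,0,0,-0.147,0.75]]])

```text
time_s: 35.33
position: [0.4989, 0.0045, 0.0912]
tcp_rot: [0.011, 0.229, 0.973, 0.002]
wrist_force: [-0.1, 0.3, 0.2]
gripper_width: 0.0658
```

Emit:
move_arm(series=[[[24,-19,0,0,0,-0.147,0.75],[24,-14,0,0,0,-0.14,0.75],[0,0,0,0,0,0,0.75],[0,0,0,0,0,0,0.75],[0,0,0,0,0,0,0.75]]])

```text
time_s: 35.95
position: [0.443, -0.0086, 0.0949]
tcp_rot: [0.015, 0.085, 0.996, 0.0]
wrist_force: [-0.4, -0.3, -0.4]
gripper_width: 0.066
```

```bash
python3 -c "
from h import *
plan([.434,-.0055,.04],169.6,1)
s=env.sense();c=cam('wrist',s);p,d=snap('wrist','w16');np.savez('pics/w16c.npz',R=c['R'],o=c['o'],K=c['K'])
print(proj(c,[.434,-.0055,.013]))
cv2.imwrite('pics/w16m.png',cv2.resize(p[:,:,::-1][100:300,140:420],None,fx=2.5,fy=2.5))"
```

```text
t 35.95 pos [ 0.443  -0.0086  0.0949] psi 170.2 w 0.066 F [-0.4 -0.3 -0.4] q6 -1.58
total mm [11.1  1.3 54.6] rv [0.004 0.031 0.011]
[11.1  1.3 54.6] [0.004 0.031 0.011]
[279.45409856 193.87760986]
```

View pics/w16m.png

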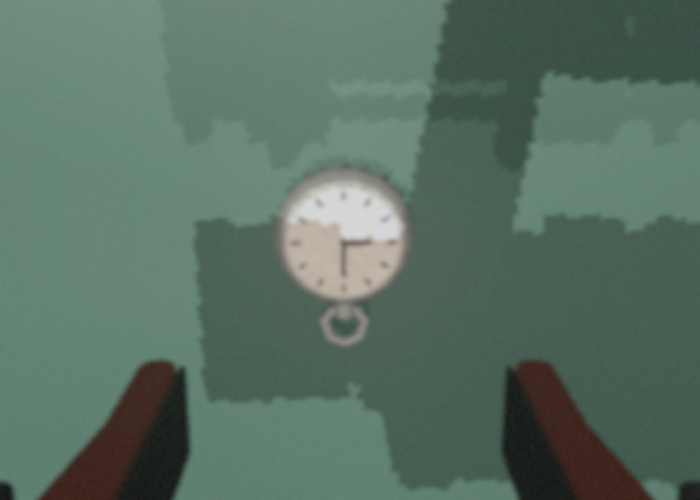

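```bash
python3 -c "
from h import *
z=np.load('pics/w16c.npz');c=dict(R=z['R'],o=z['o'],K=z['K'])
f=lambda x,y,h:at(c,140+(x+.5)/2.5-.5,100+(y+.5)/2.5-.5,h)
A=f(343.3,242,.014);B=f(344.5,325,.007);D=f(343.5,234,.007);v=B-(A+D)/2
print(A,D,B,np.degrees(np.arctan2(v[1],v[0])),np.linalg.norm(v[:2]),np.linalg.norm(f(276,234,.007)-f(411,234,.007)))
plan([*((A+D)/2)[:2],.01],np.degrees(np.arctan2(v[1],v[0]))+180,1)"
```

```text
[ 0.43555009 -0.00776449  0.014     ] [ 0.43486403 -0.00757418  0.007     ] [ 0.46677052 -0.0127456   0.007     ] -9.13649350378784 0.03196905218318298 0.04458804243812794
t 36.0 pos [ 0.4433 -0.0086  0.0949] psi 170.2 w 0.0658 F [-0.  -0.7 -0.3] q6 -1.58
total mm [10.7 -0.7 84.6] rv [ 0.003  0.031 -0.011]
[10.7 -0.7 84.6] [ 0.003  0.031 -0.011]
```

The dial is face up: pivot (343,242) and bow (344,325) in the crop. Centre (0.4352,-0.0077), jaw frame at 170.5°. Descending.

Emit:
move_arm(series=[[[5,0,15,0,0.017,0,0.8],[4,0,20,0,0.014,0,0.8],[0,0,20,0,0,0,0.8],[0,0,10,0,0,0,0.8],[0,0,0,0,0,0,0.8]]])

```text
time_s: 36.62
position: [0.436, -0.0065, 0.0248]
tcp_rot: [-0.002, 0.086, 0.996, 0.002]
wrist_force: [-0.8, 0.1, 0.0]
gripper_width: 0.0703
```

```bash
python3 -c "
from h import *
plan([.4352,-.0077,-.021],170.5,1)"
```

```text
t 36.62 pos [ 0.436  -0.0065  0.0248] psi 170.2 w 0.0703 F [-0.8  0.1  0. ] q6 -1.58
total mm [ 0.4 -1.5 45.8] rv [ 0.003 -0.004 -0.006]
[ 0.4 -1.5 45.8] [ 0.003 -0.004 -0.006]
```

Emit:
move_arm(series=[[[0,-1.5,15,0.003,-0.004,-0.006,0.8],[0,0,15,0,0,0,0.8],[0,0,10,0,0,0,0.8],[0,0,3,0,0,0,0.8],[0,0,0,0,0,0,0.8]]])

```text
time_s: 37.25
position: [0.438, -0.0082, -0.0181]
tcp_rot: [0.002, 0.083, 0.997, 0.0]
wrist_force: [-0.2, 0.1, 0.3]
gripper_width: 0.0701
```

```bash
python3 -c "
from h import *
plan([.4352,-.0077,-.021],170.5,1)"
```

```text
t 37.25 pos [ 0.438  -0.0082 -0.0181] psi 170.5 w 0.0701 F [-0.2  0.1  0.3] q6 -1.58
total mm [2.9 0.1 2.9] rv [0.    0.003 0.   ]
[2.9 0.1 2.9] [0.    0.003 0.   ]
```

Emit:
move_arm(series=[[[2.5,0,2,0,0.003,0,0.8],[0,0,0.7,0,0,0,0.8],[0,0,0,0,0,0,0.45],[0,0,0,0,0,0,0.2],[0,0,0,0,0,0,0.2]]], grip_force=20)

```text
time_s: 37.88
position: [0.4362, -0.0079, -0.02]
tcp_rot: [0.001, 0.083, 0.997, 0.0]
wrist_force: [-0.2, 0.3, -0.8]
gripper_width: 0.045
```

Emit:
move_arm(series=[[[0,0,0,0,0,0,0.2],[0,0,0,0,0,0,0.2],[0,0,0,0,0,0,0.2],[0,0,-3,0,0,0,0.2],[0,0,0,0,0,0,0.2]]])

```text
time_s: 38.5
position: [0.4361, -0.0079, -0.0169]
tcp_rot: [0.001, 0.083, 0.997, 0.0]
wrist_force: [0.7, -0.2, -0.3]
gripper_width: 0.0452
```

```bash
python3 -c "
from h import *
plan([.4757,.3253,.06],163.6,8)
s=env.sense();c=cam('wrist',s);p,d=snap('wrist','w17');W=cloud(c,d)
cv2.imwrite('pics/w17m.png',cv2.resize(p[:,:,::-1][180:340,150:410],None,fx=3,fy=3))"
```

```text
t 38.5 pos [ 0.4361 -0.0079 -0.0169] psi 170.5 w 0.0452 F [ 0.7 -0.2 -0.3] q6 -1.58
total mm [ 15.6 335.2 -76.8] rv [0.    0.002 0.121]
[ 2.  41.9 -9.6] [0.    0.    0.015]
[ 2.6 41.9 -9.6] [0.    0.    0.015]
[ 3.2 41.8 -9.6] [0.    0.    0.015]
[ 3.9 41.8 -9.6] [0.    0.    0.015]
[ 4.5 41.7 -9.6] [0.    0.    0.015]
[ 5.1 41.6 -9.6] [0.    0.    0.015]
[ 5.7 41.5 -9.6] [0.    0.    0.015]
[ 6.4 41.5 -9.6] [0.    0.    0.015]
```

View pics/w17m.png

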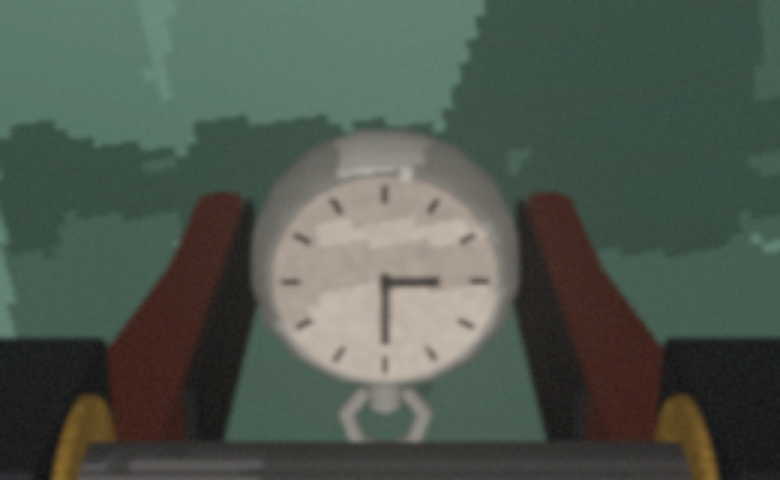

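The watch is held level between the pads at 45.2 mm. Lifting and carrying to the pad tray.

Emit:
move_arm(series=[[[0,0,-15,0,0,0,0.2],[0,0,-30,0,0,0,0.2],[2,30,-25,0,0,0.015,0.2],[2.5,42,-3,0,0,0.015,0.2],[3,42,0,0,0,0.015,0.2]]])

```text
time_s: 39.17
position: [0.4495, 0.1063, 0.0584]
tcp_rot: [0.001, 0.108, 0.994, 0.0]
wrist_force: [-0.3, 0.4, -1.2]
gripper_width: 0.0447
```

Emit:
move_arm(series=[[[4,42,0,0,0,0.015,0.2],[4.5,42,0,0,0,0.015,0.2],[5,42,0,0,0,0.015,0.2],[5.5,40,0,0,0,0.015,0.2],[5.5,25,0,0,0,0.015,0.2]]])

```text
time_s: 39.8
position: [0.4721, 0.3051, 0.0586]
tcp_rot: [0.001, 0.146, 0.989, 0.0]
wrist_force: [-0.2, -0.7, -2.5]
gripper_width: 0.0453
```

```bash
python3 -c "
from h import *
plan([.4757,.3253,.04],163.6,1)"
```

```text
t 39.8 pos [0.4721 0.3051 0.0586] psi 163.2 w 0.0453 F [-0.2 -0.7 -2.5] q6 -0.83
total mm [ 2.4 20.4 18.6] rv [ 0.001  0.002 -0.007]
[ 2.4 20.4 18.6] [ 0.001  0.002 -0.007]
```

Emit:
move_arm(series=[[[2,10,8,0,0,-0.005,0.2],[0,9,8,0,0,0,0.2],[0,0,2,0,0,0,0.2],[0,0,0,0,0,0,0.2],[0,0,0,0,0,0,0.2]]])

```text
time_s: 40.42
position: [0.4745, 0.3228, 0.0381]
tcp_rot: [-0.0, 0.143, 0.99, -0.001]
wrist_force: [-0.2, 0.1, -1.5]
gripper_width: 0.0449
```

```bash
python3 -c "
from h import *
plan([.4757,.3253,-.015],163.6,1)
s=env.sense();c=cam('wrist',s);p,d=snap('wrist','w18');np.savez('pics/w18c.npz',R=c['R'],o=c['o'],K=c['K'])
cv2.imwrite('pics/w18m.png',cv2.resize(p[:,:,::-1][100:360,90:470],None,fx=2,fy=2))"
```

```text
t 40.42 pos [0.4745 0.3228 0.0381] psi 163.6 w 0.0449 F [-0.2  0.1 -1.5] q6 -0.8
total mm [-0.5  2.8 53.1] rv [-0.002 -0.    -0.001]
[-0.5  2.8 53.1] [-0.002 -0.    -0.001]
```

View pics/w18m.png

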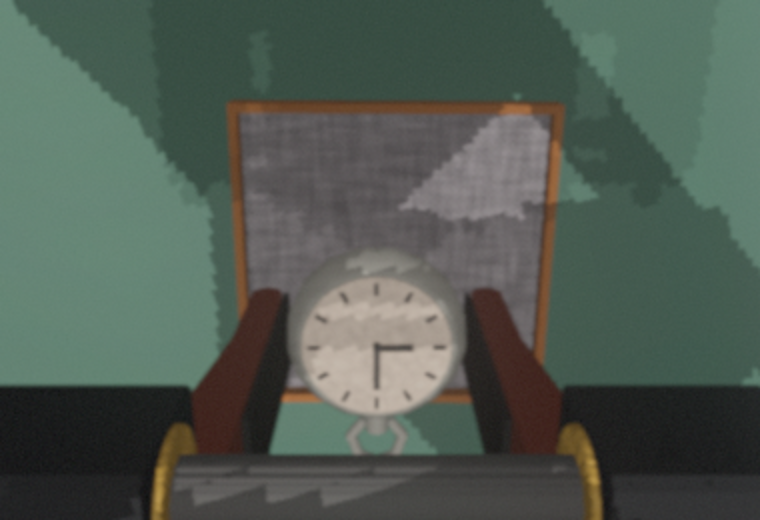

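```bash
python3 -c "
from h import *
z=np.load('pics/w18c.npz');c=dict(R=z['R'],o=z['o'],K=z['K'])
f=lambda x,y:at(c,90+(x+.5)/2-.5,100+(y+.5)/2-.5,.010)[:2]
P=np.array([f(*q) for q in [(229,102),(563,104),(541,403),(249,403)]]);e=np.roll(P,-1,0)-P
print(P,P.mean(0),np.linalg.norm(e,axis=1),np.degrees(np.arctan2(e[:,1],e[:,0])))
d=P.mean(0); plan([d[0]+.001,d[1],-.015],163.6,1)"
```

```text
[[0.41073276 0.29370539]
 [0.44073183 0.39329724]
 [0.54220749 0.36381333]
 [0.51294284 0.26413233]] [0.47665373 0.32873707] [0.10401192 0.10567218 0.10388802 0.10640238] [  73.23663948  -16.20130531 -106.36134283  163.86293682]
t 40.48 pos [0.4745 0.3228 0.0381] psi 163.6 w 0.0451 F [-0.7 -0.6 -1.7] q6 -0.8
total mm [-1.4  6.7 53.1] rv [-0.002 -0.    -0.001]
[-1.4  6.7 53.1] [-0.002 -0.    -0.001]
```

The wrist view puts the tray centre at (0.4767, 0.3287), with edges of 104 to 106 mm. I'll trust that over the overhead estimate. Lowering there.

Emit:
move_arm(series=[[[-1,3.5,13,0,0,0,0.2],[0,2.5,15,0,0,0,0.2],[0,0,14,0,0,0,0.2],[0,0,4,0,0,0,0.2],[0,0,0,0,0,0,0.2]]])

```text
time_s: 41.1
position: [0.4769, 0.3279, -0.0118]
tcp_rot: [-0.001, 0.143, 0.99, -0.001]
wrist_force: [0.2, -0.6, -0.9]
gripper_width: 0.0453
```

```bash
python3 -c "
from h import *
plan([.4777,.3284,-.015],163.6,1)"
```

```text
t 41.1 pos [ 0.4769  0.3279 -0.0118] psi 163.5 w 0.0453 F [ 0.2 -0.6 -0.9] q6 -0.8
total mm [-0.6  0.7  3.2] rv [-0.003 -0.001 -0.001]
[-0.6  0.7  3.2] [-0.003 -0.001 -0.001]
```

Emit:
move_arm(series=[[[0,0.5,1.2,0,0,0,0.2],[0,0,0.8,0,0,0,0.2],[0,0,0.6,0,0,0,0.2],[0,0,0,0,0,0,0.2],[0,0,0,0,0,0,0.2]]])

```text
time_s: 41.72
position: [0.478, 0.3289, -0.0133]
tcp_rot: [0.0, 0.143, 0.99, -0.001]
wrist_force: [0.4, 0.1, -1.5]
gripper_width: 0.0456
```

Emit:
move_arm(series=[[[0,0,0.6,0,0,0,0.2],[0,0,0.5,0,0,0,0.2],[0,0,0.4,0,0,0,0.2],[0,0,0,0,0,0,0.2],[0,0,0,0,0,0,0.2]]])

```text
time_s: 42.35
position: [0.478, 0.3288, -0.0149]
tcp_rot: [0.0, 0.143, 0.99, -0.001]
wrist_force: [-0.6, 0.8, -0.6]
gripper_width: 0.0449
```

Emit:
move_arm(series=[[[0,0,0.5,0,0,0,0.2],[0,0,0.4,0,0,0,0.2],[0,0,0.3,0,0,0,0.2],[0,0,0,0,0,0,0.2],[0,0,0,0,0,0,0.2]]])

```text
time_s: 42.98
position: [0.478, 0.3288, -0.015]
tcp_rot: [0.0, 0.143, 0.99, -0.001]
wrist_force: [-1.9, 0.0, 2.4]
gripper_width: 0.045
```

Contact at 2.4 N. Opening to about 57 mm, within the tray, then rising.

Emit:
move_arm(series=[[[0,0,0,0,0,0,0.65],[0,0,0,0,0,0,0.65],[0,0,0,0,0,0,0.65],[0,0,-20,0,0,0,0.65],[0,0,-40,0,0,0,0.65]]])

```text
time_s: 43.6
position: [0.4758, 0.3277, 0.0425]
tcp_rot: [-0.002, 0.143, 0.99, -0.002]
wrist_force: [1.1, 0.7, 0.6]
gripper_width: 0.0571
```

Emit:
move_arm(series=[[[0,0,-40,0,0,0,0.65],[0,0,-20,0,0,0,0.65],[0,0,0,0,0,0,0.65],[0,0,0,0,0,0,0.65],[0,0,0,0,0,0,0.65]]])

```text
time_s: 44.22
position: [0.4768, 0.3284, 0.1049]
tcp_rot: [-0.001, 0.143, 0.99, -0.002]
wrist_force: [0.7, 0.1, 0.1]
gripper_width: 0.0573
```

```bash
python3 -c "
from h import *
s=env.sense();c=cam('wrist',s);p,d=snap('wrist','w19');np.savez('pics/w19c.npz',R=c['R'],o=c['o'],K=c['K']);print(s['position'])
cv2.imwrite('pics/w19m.png',cv2.resize(p[:,:,::-1][100:300,140:420],None,fx=2.5,fy=2.5))"
```

```text
[0.4768123  0.32835508 0.1048707 ]
```

View pics/w19m.png

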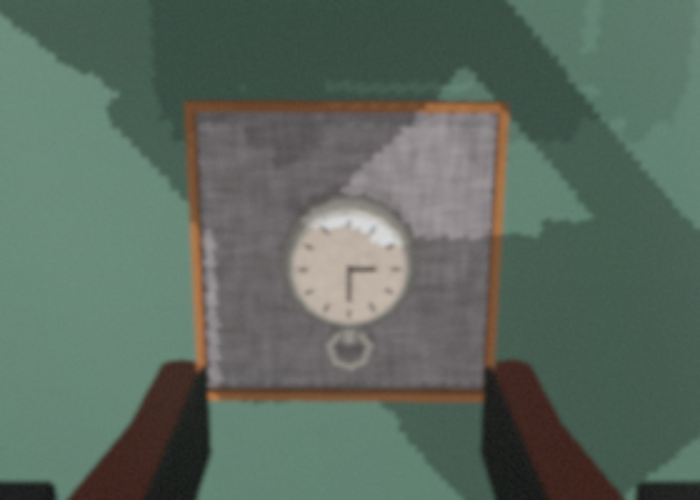

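```bash
python3 -c "
from h import *
z=np.load('pics/w19c.npz');c=dict(R=z['R'],o=z['o'],K=z['K'])
f=lambda x,y,h:at(c,140+(x+.5)/2.5-.5,100+(y+.5)/2.5-.5,h)[:2]
P=np.array([f(*q,.010) for q in [(186,101),(509,103),(491,402),(202,402)]]);e=np.roll(P,-1,0)-P
print(P.mean(0),np.linalg.norm(e,axis=1)); print('watch',f(349,269,.018),f(349,261,.012))
W=cloud(c,np.load('pics/w19.npz')['d']); m=lambda x,y:np.median(W[int(100+y/2.5)-2:int(100+y/2.5)+3,int(140+x/2.5)-2:int(140+x/2.5)+3,2])
print([round(m(*q),4) for q in [(320,269),(380,269),(349,230),(349,310),(349,269),(250,300),(450,330)]])
snap('top','top2');q=np.load('pics/top2.npz')['p'][:,:,::-1]; cv2.imwrite('pics/t2.png',cv2.resize(q[130:320,100:480],None,fx=2,fy=2))"
```

```text
[0.47669261 0.3284831 ] [0.1047817  0.10586273 0.10397717 0.10665007]
watch [0.47782212 0.32890188] [0.47678121 0.32920915]
[np.float64(0.0185), np.float64(0.0185), np.float64(0.0182), np.float64(0.0187), np.float64(0.0187), np.float64(0.0036), np.float64(0.004)]
```

View pics/t2.png

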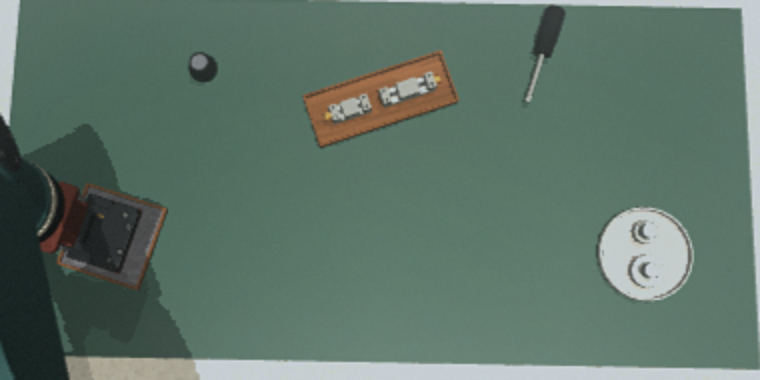

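The watch lies level (18.2 to 18.7 mm across the dial) and within about 1 mm of the tray's centre. Dies and holders sit in their trays, and the loupe and screwdriver are unmoved. Handing in.

```bash
python3 -c "
from h import *
env.close_job()"
```

```text
the job is handed in; nothing more can be done
```

All five pieces are sorted, in the order asked, and the job was handed in at about 44 s of the 112 s allowed.

- **Dies:** both are in the round dish. The last wrist and overhead views show them upright, apart from each other and clear of the rim.
- **Holders:** both are in the long tray, end to end with a gap between them and clear of the walls.
- **Watch:** it lies dial up in the square tray, within about 1 mm of the middle. The depth readings across its dial were 18.2–18.7 mm (19 mm expected).
- **Loupe and screwdriver:** the overhead pictures show them where they were.

Each piece was lowered in small steps before release. For four of them I read a light floor contact of 2.4–3.5 N. The large die gave no clear contact reading, so I released it at the height where it should touch.

Three things disagreed or went wrong:

- **Fingertip position:** the wrist camera's depth showed the fingertips about 25 mm behind the reported TCP, not 11 mm ahead as stated. My first grasp of the large die therefore closed on air. I used the measured offset from then on.
- **Large die's flange:** my second try at that die took it by the flange and raised it about 4 mm. I set it back on the bench and took it by the hub.
- **Square tray centre:** the overhead camera put it about 3 mm from the wrist camera's figure. I used the wrist camera's.

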